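Pack the chamber change-over caddy

ROBOT

A 7-joint arm with a two-finger parallel gripper is mounted at the origin on the work surface. World frame = base frame: x ahead of the robot, y to its left, z up, the work surface at z = 0. Lengths are in mm, angles in rad, forces in N, time in s.
With the tool pointing down it reaches from about 425 to 950 mm from the base axis. Payload 4.7 kg.
Tool frame: the origin (TCP) lies at the very end of the fingers, on their centre line; the grasp point (between the pads) lies 19 mm behind it; z points along the fingers, y is the direction in which the jaws open and shut (so a half turn about z gives the same grasp; the last joint's range is limited). The gripper opens to 85 mm and grips with 20 to 120 N. Pads are 22 mm wide; open, the fingers measure 114 mm over their backs; the gripper's body (76 mm by 85 mm) begins 54 mm behind the grasp point. The pads swing forward as they close: fully open they stand 13 mm farther back than shut.
Start: joints at [1.126, 0.469, -0.049, 1.532, 0.024, 1.141, -0.082], TCP at [272.696, -617.486, 199.935] pointing down, gripper open.
Joint ranges: [-2.59, 2.59], [-0.33, 1.99], [-1.39, 1.29], [0.1, 2.45], [-1.04, 4.18], [0.21, 1.99], [-2.66, 2.66]. Speed limits (rad/s): [2.57, 2.57, 3.14, 3.14, 3.14, 3.14, 3.14].

INTERFACE

Orientations are given as a unit quaternion [x, y, z, w].
In Python, from rig import bot gives the robot as it stands.
- The arm moves only by the tool arm_command, never from a script. Its argument "plan" is text: rows parted by semicolons, each of 7 numbers parted by spaces: the shift along the tool's x, y, z in m, then the turn, a rotation vector about the tool's x, y, z in rad, then the finger opening in m, from 0 to 0.0854. In form: tx ty tz ax ay az hand; .... A call has exactly 8 rows; each row shifts and turns the commanded pose from where the row before left it, along the tool's axes as they then stand; what a row does not reach is not made up. A row lasts 1/10 s, in which the tool goes at most 50 mm and 8.59 degrees, less where a joint would pass 70% of its speed; a pose out of reach is approached as far as the arm can. A call with a gripper value outside its range is refused whole. The fingers move at their own pace and stop on an object; the grip force is fixed at half the most. Time passes only in rows, so rows that do not move let the fingers close, or fill a call up. It gives the time, the measured TCP pose, the force and the opening at its end, in the units of the state.
- bot.get_obs(): the state, without advancing time (a new reading comes with each control period).
- bot.camera(name): name is "side" or "top"; returns the picture (480x640x3 uint8, red, green, blue); there is no depth.
- bot.camera_params(name): a dict with "camera_matrix" (3x3 intrinsics, pixels), "dist_coeffs" ([k1, k2, p1, p2, k3] as OpenCV has them; the pictures are not rectified), "rvec" (rotation vector, rad) and "tvec" (3), from world to camera coordinates, as OpenCV has them. Camera axes: x right, y down, z forward; pixel columns grow to the right and rows downward; lengths in mm; the calibration is good to about 2 mm. A picture is of the moment at which its call begins. camera_params takes no time and is no camera call.
- bot.close_job(): hands the job in, once; it reports no verdict.
The state is a dict: "t": time; "joint_positions": joint angles; "qvel": joint speeds; "joint_torque": joint torques, N m; "eef_pos": TCP position; "eef_rot": TCP orientation; "ft_force": force on the tool from outside, world axes, zero at the start; "moment": the same for the moment, N m; "width": finger opening in mm.
Only numpy, scipy, OpenCV 4.12 (cv2) and the standard library are available. Lean on these libraries where they do the work, as an engineer would, in place of code of your own. Each camera call takes 0.05 s, during which the arm holds its last target.

TASK

Pack the grey caddy for the next chamber change-over: stand the steel post with the red mark in the bore of the black block, right down so that its red mark meets the top of the block, put the brass ring over the pin of the white plate, the sample box flat in the blue square nest, and the glass viewport flat, glass up, in the green round nest. Set the sample box and the viewport down gently, never dropping them. The look-alikes, the post with the blue mark and the blank flange without glass, do not belong: leave them standing where they are.

Things in the scene. Friction and masses are not known exactly. Their poses are not given: they have to be found in the camera images.
- post_red: Loose steel post standing upright, 20 mm diameter, 95 mm tall, about 0.12 kg, with a red band 40 to 47 mm above its foot and a red top face. Origin at the centre of its foot, z along the post, up.
- post_blue: Look-alike: the same loose steel post but with a BLUE band and a blue top face. It is to stay standing where it is. Origin at the centre of its foot.
- viewport: Loose round aluminium flange with a dark glass window (27 mm across) in its top and six small bolts round it, about 0.11 kg: lower stub 40 mm diameter and 10 mm tall, upper flange 44 mm diameter from 10 to 24 mm above the underside. Starts glass up. Origin at the centre of its underside, z up.
- blank_flange: Look-alike: the same loose aluminium flange and bolts, same sizes, but plain metal with NO glass window. It is to stay where it is. Origin at the centre of its underside.
- brass_ring: Loose brass ring lying flat, outer diameter 44 mm, hole 26 mm, 16 mm tall, about 0.09 kg. Origin at the centre of its underside, z along its axis, up.
- sample_box: Loose closed pale sample box with an amber square on its lid, 40 x 40 mm, 25 mm tall, about 0.04 kg. Origin at the centre of its underside, x and y square to its sides, z up.
- post_block: Target for the red-marked post: fixed black block 50 x 50 mm, 45 mm tall, with a round vertical bore in its top, 24 mm diameter, mouth bevelled 3 mm, 40 mm deep (floor 5 mm above its underside). Origin at the centre of its underside, x and y square to its sides. Like the other targets it stands on the 5 mm floor of the grey caddy.
- spigot_plate: Target for the brass ring: fixed white plate 72 x 72 mm, 20 mm tall, with an upright steel pin in the middle of its top, 14 mm diameter, 14 mm tall, tapered at the tip. The ring lies flat on the plate round the pin. Origin at the centre of its underside, x and y square to its sides.
- square_nest: Target for the sample box: fixed blue square block 70 x 70 mm, whose top face is 20 mm above its underside, with a low rim 5 mm high round it, 60 x 60 mm inside. The box lies inside the rim at any yaw. Origin at the centre of its underside, x and y square to its sides.
- round_nest: Target for the viewport: fixed green round block 68 mm diameter, whose top face is 20 mm above its underside, with a low rim 5 mm high round it, 60 mm diameter inside. The viewport's stub stands inside the rim. The fixed caddy is a 192 mm square tray, walls 22 mm tall; its four places, a square 90 mm apart, hold the targets in varying order. Origin at the centre of its underside.
There are look-alikes about, which are no part of the job. Leave any pink or purple look-alike of the sample_box alone.

How it is judged (in metres and radians):
At the end, for the whole second after the job is handed in: Red post in the block, foot within 4 mm of the bore floor; ring within 10 mm of the pin, box within 15 mm, viewport within 13 mm of its nest centre, each flat (0.1 rad), within 4 mm of its seat, at rest; blue post and blank flange upright within 30 mm of their starts (horizontal distance between post_red and post_block below 0.006 m and z of post_red in the frame of post_block between 0 and 0.009 m and angle between post_red's own z axis and vertical below 0.15 rad and linear speed of each of post_red, brass_ring, sample_box, viewport below 0.02 m/s and horizontal distance between brass_ring and spigot_plate below 0.01 m and z of brass_ring in the frame of spigot_plate between 0 and 0.024 m and angle between each of brass_ring, sample_box, viewport, post_blue, blank_flange's own z axis and vertical below 0.1 rad and horizontal distance between sample_box and square_nest below 0.015 m and z of sample_box in the frame of square_nest between 0 and 0.024 m and horizontal distance between viewport and round_nest below 0.013 m and z of viewport in the frame of round_nest between 0 and 0.024 m and distance of each of post_blue, blank_flange from where it was at the start of the episode below 0.03 m); the robot touches nothing.
It fails at once if the blue-marked post is moved more than 40 mm (distance of post_blue from where it was at the start of the episode above 0.04 m).
It fails at once if the blank flange is moved more than 40 mm (distance of blank_flange from where it was at the start of the episode above 0.04 m).
It fails at once if the viewport is dropped (moves faster than 0.75 m/s untouched by the fingers, a fall of some 30 mm) (contact force between viewport and the fingers below 0.05 N and linear speed of viewport above 0.75 m/s).
It fails at once if the sample box is dropped (moves faster than 0.75 m/s untouched by the fingers, a fall of some 30 mm) (contact force between sample_box and the fingers below 0.05 N and linear speed of sample_box above 0.75 m/s).
It also fails if it takes over 115 s, if anything falls off the work surface, if the arm or the gripper's body presses on something with over 40 N, if the wrist force passes 120 N, or if a joint passes its speed limit or range.

## Working session

There is one attempt and no reset: what is moved stays moved. The work goes in short steps, Python scripts to look and compute and a tool call to move; the robot and the scene stay as the last step left them, time stands still between calls to the robot, and variables do not carry over. Pictures are saved under pics/ and viewed, and the job is handed in when it is done.

Besides the shell and the picture viewer there is one more tool, called after "Request:" as name(argument=value, ...) on one line, values as JSON. arm_command: Moves the arm, as the interface text tells. Its arguments: {"type":"object","properties":{"plan":{"type":"string"}},"required":["plan"]}

```bash
mkdir -p pics; ls; python3 - <<'E'
from rig import bot
import cv2,numpy as np
o=bot.get_obs(); print({k:np.round(v,3).tolist() for k,v in o.items()})
for n in("top","side"):
    p=bot.camera_params(n); print(n,{k:np.round(v,3).tolist() for k,v in p.items()})
    cv2.imwrite(f"pics/{n}0.png",bot.camera(n)[:,:,::-1])
E
```

```text
pics
{'t': 0.0, 'joint_positions': [1.126, 0.469, -0.049, 1.534, 0.024, 1.141, -0.082], 'qvel': [0.0, -0.001, 0.0, -0.002, -0.001, 0.001, -0.002], 'joint_torque': [0.001, -51.031, -0.046, -23.771, 0.011, 0.008, -0.0], 'eef_pos': [272.397, -616.882, 198.852], 'eef_rot': [0.978, 0.206, -0.0, -0.001], 'ft_force': [0.138, 0.668, -0.069], 'moment': [-0.0, 0.044, -0.045], 'width': 85.264}
top {'camera_matrix': [[613.62, 0.0, 317.424], [0.0, 613.62, 238.874], [0.0, 0.0, 1.0]], 'dist_coeffs': [-0.144, 0.0, 0.0, 0.0, 0.0], 'rvec': [2.11, -2.145, 0.215], 'tvec': [-16.562, 511.477, 1000.504]}
side {'camera_matrix': [[513.919, 0.0, 322.217], [0.0, 513.919, 247.962], [0.0, 0.0, 1.0]], 'dist_coeffs': [-0.102, 0.0, 0.0, 0.0, 0.0], 'rvec': [0.971, -2.358, 1.194], 'tvec': [322.037, 261.38, 652.582]}
```

View pics/top0.png

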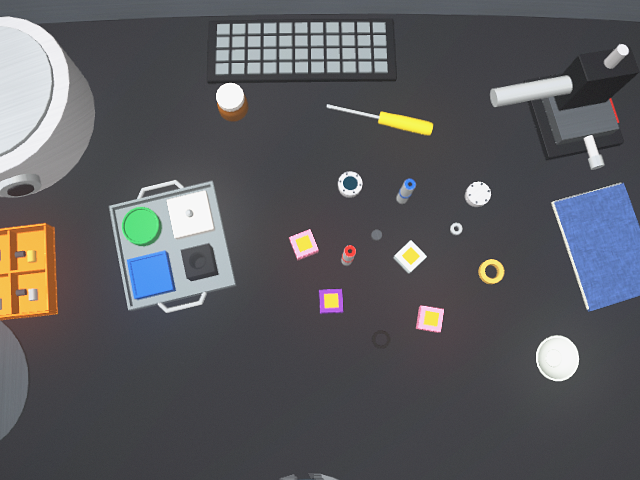

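View pics/side0.png

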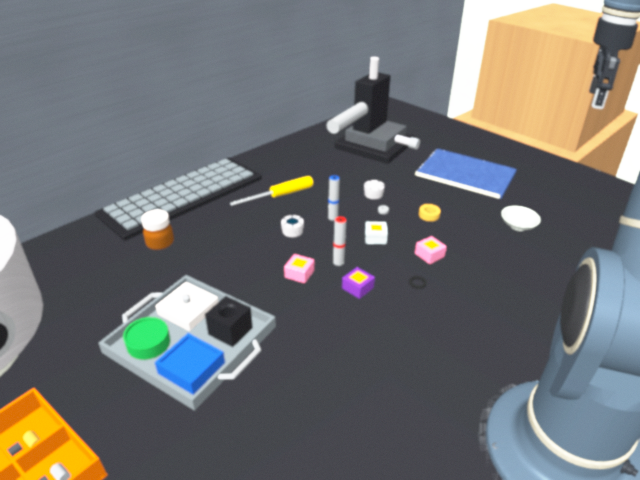

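The top view shows the red post at (348,256), the viewport at (350,184), the white sample box at (410,257) and the brass ring at (491,271). The look-alikes are the blue post at (405,190) and the blank flange at (478,194). The caddy is on the left, with green (141,227), white (190,214), blue (150,275) and black (201,262). Next I'll measure these precisely.

```bash
cat > h.py <<'E'
import cv2,numpy as np
from rig import bot
def P(n):
    p=bot.camera_params(n); return [np.array(p[k],float) for k in("camera_matrix","dist_coeffs","rvec","tvec")]
def w(n,uv,z):
    K,d,r,t=P(n); R=cv2.Rodrigues(r)[0]
    u=cv2.undistortPoints(np.array(uv,float).reshape(-1,1,2),K,d).reshape(-1,2)
    dd=np.c_[u,np.ones(len(u))]@R; c=-R.T@t.ravel()
    s=(z-c[2])/dd[:,2]; return c+dd*s[:,None]
def px(n,X):
    K,d,r,t=P(n); return cv2.projectPoints(np.array(X,float).reshape(-1,1,3),r,t,K,d)[0].reshape(-1,2)
E
python3 - <<'E'
from h import *
for n in("top","side"):
    K,d,r,t=P(n); R=cv2.Rodrigues(r)[0]; print(n,-R.T@t.ravel())
im=cv2.imread("pics/top0.png")
a=cv2.resize(im[170:320,100:250],None,fx=4,fy=4,interpolation=cv2.INTER_CUBIC)
cv2.imwrite("pics/cad.png",a)
b=cv2.resize(im[165:345,280:520],None,fx=3.3,fy=3.3,interpolation=cv2.INTER_CUBIC)
cv2.imwrite("pics/obj.png",b)
E
```

```text
top [ 313.6981209   -10.19643898 1079.06456169]
side [-18.80532063 494.90340038 593.80793933]
```

View pics/cad.png

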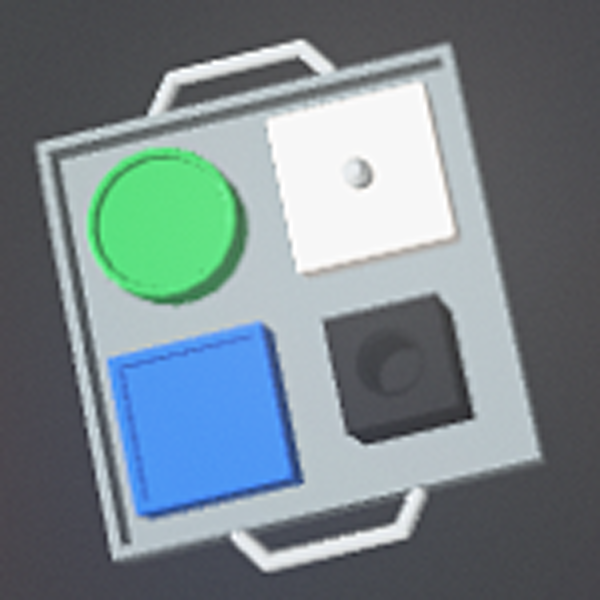

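View pics/obj.png

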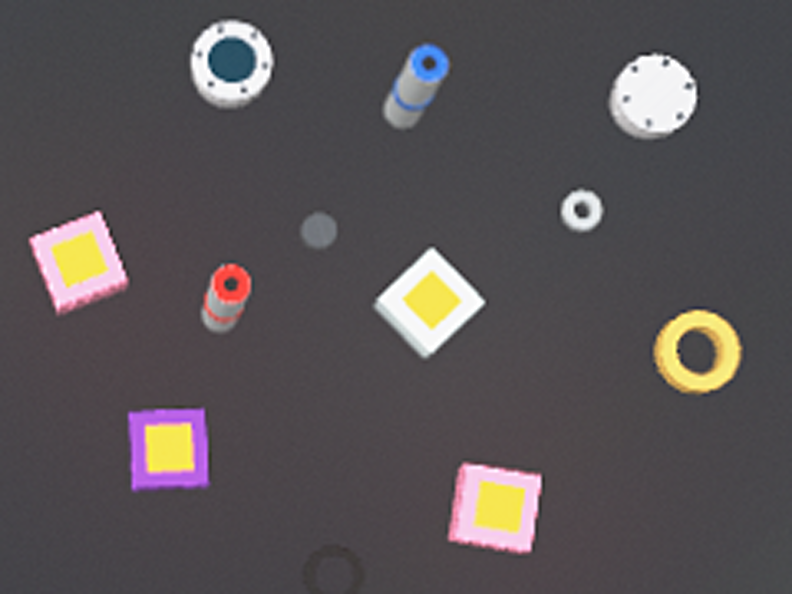

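```bash
cat > m.py <<'E'
from h import *
im=cv2.imread("pics/top0.png")
def c(cr,pts,f,o): return (np.array(pts,float)+.5)/f-.5+np.array(o)
C=lambda p:c(0,p,4,(100,170)); O=lambda p:c(0,p,3.3,(280,165))
cad=w("top",C([[38,145],[450,45],[543,460],[117,558]]),22)
print("caddy",cad.mean(0), np.linalg.norm(np.diff(np.r_[cad,cad[:1]],axis=0),axis=1))
g=w("top",C([[168,223]]),30);print("green rim c",g)
wp=w("top",C([[268,118],[428,84],[458,236],[302,273]]),25);print("white",wp.mean(0),np.linalg.norm(np.diff(np.r_[wp,wp[:1]],axis=0),axis=1))
b=w("top",C([[109,357],[265,323],[299,480],[143,516]]),30);print("blue",b.mean(0),np.linalg.norm(np.diff(np.r_[b,b[:1]],axis=0),axis=1))
k=w("top",C([[324,320],[440,293],[473,416],[350,440]]),50);print("black",k.mean(0),np.linalg.norm(np.diff(np.r_[k,k[:1]],axis=0),axis=1))
print("bore",w("top",C([[391,362]]),50))
print("pin tip",w("top",C([[356,172]]),39))
print("yaw cad", [np.degrees(np.arctan2(*(q[i+1]-q[i])[[1,0]])) for q in (cad,wp,b) for i in range(3)])
print("redtop",w("top",O([[231,285]]),95),"bluetop",w("top",O([[429,63]]),95))
print("viewport",w("top",O([[232,60]]),24),"blank",w("top",O([[655,95]]),24))
print("ring",w("top",O([[698,350]]),16))
s=w("top",O([[431,248],[485,301],[427,357],[376,303]]),25);print("box",s.mean(0),np.linalg.norm(np.diff(np.r_[s,s[:1]],axis=0),axis=1),[np.degrees(np.arctan2(*(s[i+1]-s[i])[[1,0]])) for i in range(3)])
for nm,q in (("pinkL",[[80,258]]),("purple",[[170,447]]),("pink2",[[500,507]]),("grey",[[319,230]]),("nut",[[582,210]])): print(nm,w("top",O(q),20))
E
python3 m.py
```

```text
caddy [510.46031351 233.27587052  22.        ] [191.21091419 192.2776105  190.65895556 190.4501828 ]
green rim c [[543.63199285 284.67689811  30.        ]]
white [564.02841277 198.71731698  25.        ] [73.10259607 70.97399267 70.63321595 72.77621442]
blue [456.51131392 265.78917222  30.        ] [70.46665917 70.92065757 69.76784359 71.94939419]
black [474.95347009 177.80976092  50.        ] [51.03039426 55.21687849 53.23504806 53.21606693]
bore [[477.1308175  180.24307855  50.        ]]
pin tip [[563.09618886 199.40800564  39.        ]]
yaw cad [np.float64(-77.09296877382712), np.float64(-166.93319883461635), np.float64(102.35712963634104), np.float64(-78.70305297757888), np.float64(-168.09961997529192), np.float64(102.70372965008784), np.float64(-78.41820994515194), np.float64(-166.40964597558323), np.float64(102.40427122094955)]
redtop [[481.35411321 -76.26009051  95.        ]] bluetop [[ 593.80813624 -179.93278485   95.        ]]
viewport [[616.90846093 -84.97011851  24.        ]] blank [[ 594.85160066 -316.02899457   24.        ]]
ring [[ 455.28965925 -332.41264392   16.        ]]
box [ 482.40847664 -186.28742449   25.        ] [40.094842   43.7075276  39.10882044 42.31682722] [np.float64(-136.4451009261568), np.float64(132.2409195459294), np.float64(41.53389242436748)]
pinkL [[509.92656504  -1.31905641  20.        ]]
purple [[408.59841506 -47.08137769  20.        ]]
pink2 [[ 373.73603638 -219.66927043   20.        ]]
grey [[ 523.21242201 -129.2212102    20.        ]]
nut [[ 532.13408071 -272.35878184   20.        ]]
```

```bash
cat > ov.py <<'E'
from h import *
th=np.linspace(0,2*np.pi,60)
def circ(x,y,z,r): return np.c_[x+r*np.cos(th),y+r*np.sin(th),np.full(60,z)]
def sq(x,y,z,h,a):
    a=np.radians(a);p=np.array([[1,1],[-1,1],[-1,-1],[1,-1],[1,1]])*h
    R=np.array([[np.cos(a),-np.sin(a)],[np.sin(a),np.cos(a)]]);p=p@R.T
    return np.c_[p[:,0]+x,p[:,1]+y,np.full(5,z)]
S=[circ(481.4,-76.3,95,10),circ(481.4,-76.3,0,10),circ(593.8,-180,0,10),circ(593.8,-180,95,10),circ(616.9,-85,24,22),circ(594.9,-316,24,22),circ(455.3,-332.4,16,22),sq(482.4,-186.3,25,20,-46.5),sq(482.4,-186.3,0,20,-46.5),
circ(544,285.5,30,34),sq(564,199,25,36,12.5),circ(564,199,25,7),sq(456.6,266.5,30,35,12.5),sq(477,180,50,25,12.5),circ(477,180,50,15),sq(510.5,233,22,96,12.5)]
for n,(x0,y0,x1,y1),f in (("top",(100,165,510,335),1.95),("side",(90,170,460,410),2.1)):
    im=cv2.imread(f"pics/{n}0.png"); F=4
    im=cv2.resize(im[y0:y1,x0:x1],None,fx=F,fy=F,interpolation=cv2.INTER_CUBIC)
    for s in S:
        q=((px(n,s)-[x0,y0]+.5)*F).astype(int); cv2.polylines(im,[q.reshape(-1,1,2)],False,(255,0,255),1,cv2.LINE_AA)
    cv2.imwrite(f"pics/ov_{n}L.png",im[:600,:800]);cv2.imwrite(f"pics/ov_{n}R.png",im[-600:,-800:]);print(im.shape)
    if n=="side":cv2.imwrite(f"pics/ov_sideB.png",im[-600:,:800])
E
python3 ov.py
```

```text
(680, 1640, 3)
(960, 1480, 3)
```

View pics/ov_topL.png

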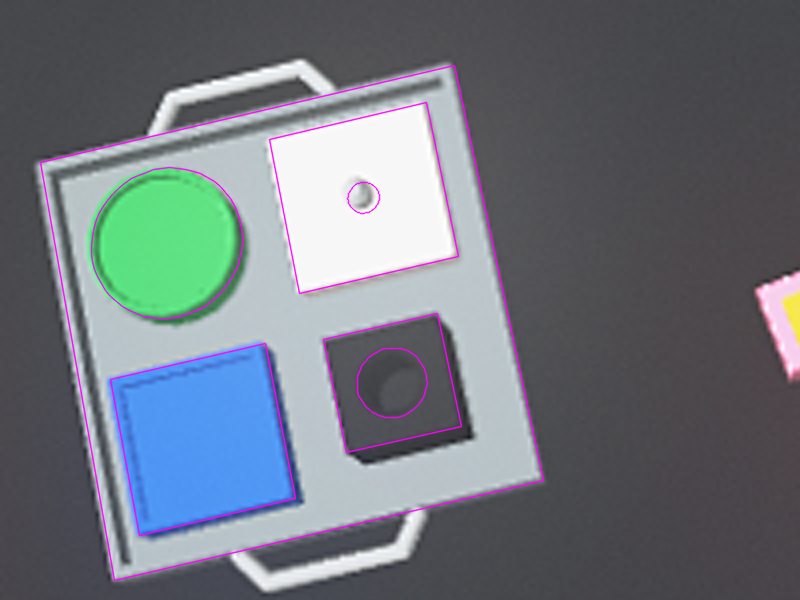

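View pics/ov_topR.png

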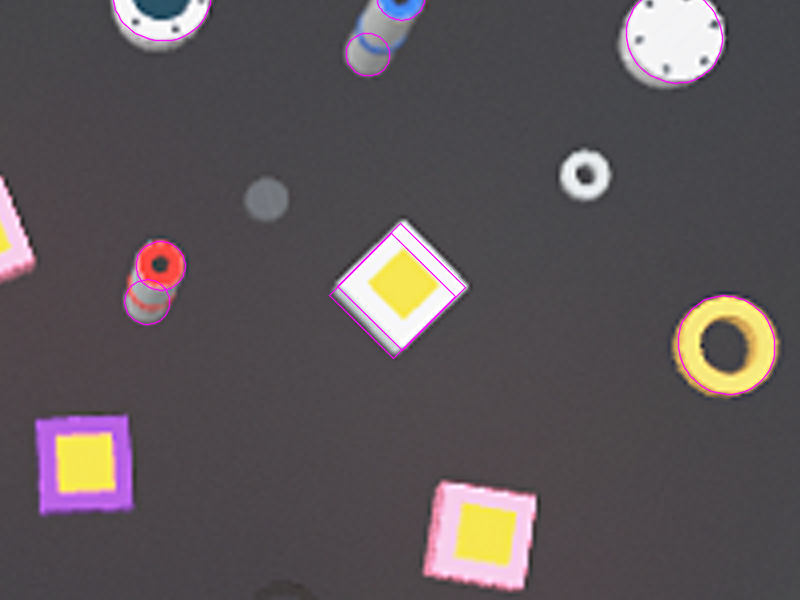

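View pics/ov_sideL.png

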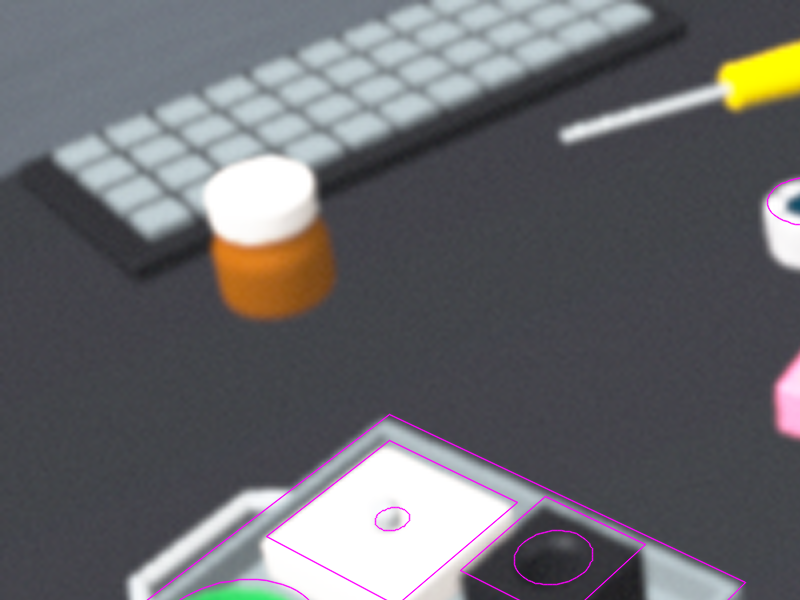

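View pics/ov_sideB.png

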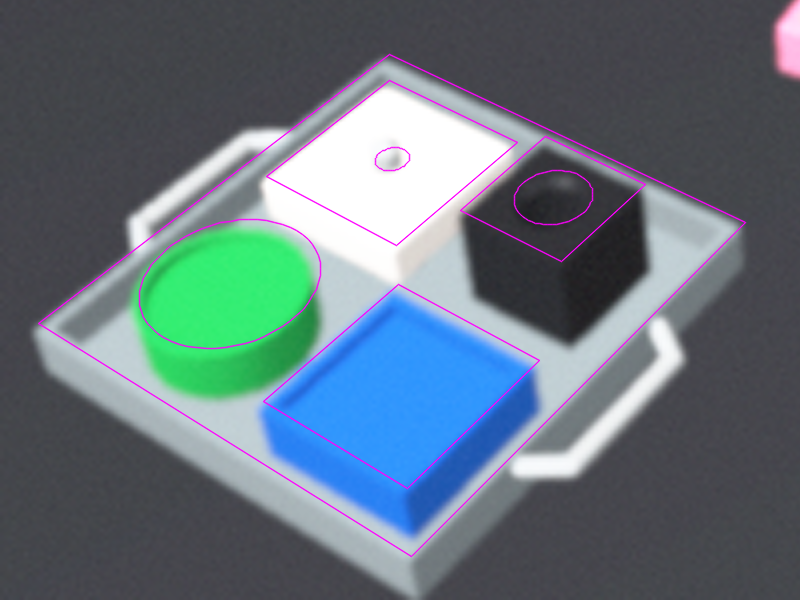

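View pics/ov_sideR.png

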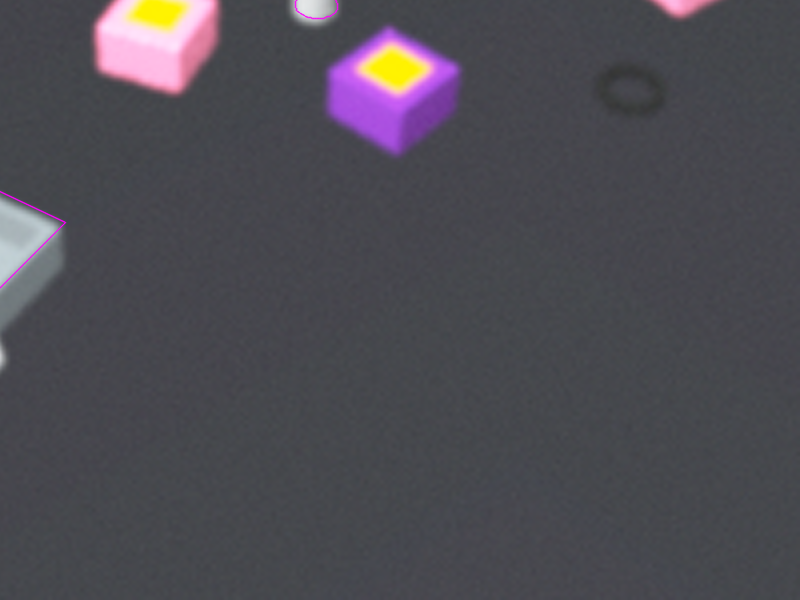

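```bash
cat > go.py <<'E'
import sys
from h import *
from scipy.spatial.transform import Rotation as Ro
def st():
    o=bot.get_obs(); R=Ro.from_quat(o["eef_rot"]).as_matrix()
    yaw=np.degrees(np.arctan2(R[1,0],R[0,0]))
    print("t %.1f"%o["t"],"pos",np.round(o["eef_pos"],1),"yaw %.2f tilt %.2f"%(yaw,np.degrees(np.arccos(-R[2,2]))),"F",np.round(o["ft_force"],1),"w %.1f"%o["width"],"q",np.round(o["joint_positions"],2))
    return o,R,yaw
if __name__=="__main__":
    o,R,yaw=st()
    a=list(map(float,sys.argv[1:]))
    if len(a)>=3:
        d=R.T@(np.array(a[:3])-o["eef_pos"]); print("tool shift mm",np.round(d,1))
    if len(a)>3: print("az rad (neg=+yaw)",-np.radians((a[3]-yaw+180)%360-180))
E
python3 go.py 455.3 -332.4 150 12.5
```

```text
t 0.1 pos [ 272.4 -617.   199. ] yaw 23.82 tilt 0.10 F [-0.2  0.2 -0.7] w 85.1 q [ 1.13  0.47 -0.05  1.53  0.02  1.14 -0.08]
tool shift mm [ 282.2 -186.4   49.3]
az rad (neg=+yaw) 0.19764527067850157
```

Request:
arm_command(plan="0.035 -0.0233 0.006 0 0 0 0.0854; 0.035 -0.0233 0.006 0 0 0 0.0854; 0.035 -0.0233 0.006 0 0 0 0.0854; 0.035 -0.0233 0.006 0 0 0 0.0854; 0.035 -0.0233 0.006 0 0 0 0.0854; 0.035 -0.0233 0.006 0 0 0 0.0854; 0.035 -0.0233 0.006 0 0 0 0.07; 0.035 -0.0233 0.006 0 0 0 0.07")

```text
t: 0.9
eef_pos: [454.0, -332.2, 151.4]
eef_rot: [0.978, 0.206, -0.0, -0.0]
ft_force: [0.1, -0.1, -0.6]
width: 70.1
```

```bash
python3 go.py 455.3 -332.4 60 12.5
```

```text
t 0.9 pos [ 454.  -332.2  151.4] yaw 23.82 tilt 0.03 F [ 0.1 -0.1 -0.6] w 70.1 q [ 0.69  0.34 -0.16  1.85  0.07  0.95 -0.66]
tool shift mm [ 1.2  0.8 91.4]
az rad (neg=+yaw) 0.19749612267956285
```

Request:
arm_command(plan="0.001 0 0.02 0 0 0.1 0.07; 0 0 0.02 0 0 0.0975 0.07; 0 0 0.02 0 0 0 0.07; 0 0 0.02 0 0 0 0.07; 0 0 0.02 0 0 0 0.07; 0 0 0.01 0 0 0 0.07; 0 0 0 0 0 0 0.07; 0 0 0 0 0 0 0.07")

```text
t: 1.7
eef_pos: [454.8, -333.7, 42.3]
eef_rot: [0.994, 0.109, 0.0, 0.0]
ft_force: [-0.3, -0.8, 1.0]
width: 70.1
```

```bash
python3 go.py 455.3 -332.4 3 12.5; python3 - <<'E'
from h import *
ims=[]
for n,c in (("top",(410,200)),("side",(360,130))):
    im=bot.camera(n)[:,:,::-1]; ims.append(cv2.resize(im[c[1]:c[1]+130,c[0]:c[0]+130],(400,400),interpolation=cv2.INTER_CUBIC))
cv2.imwrite("pics/r1.png",np.hstack(ims))
E
```

```text
t 1.7 pos [ 454.8 -333.7   42.3] yaw 12.51 tilt 0.04 F [-0.3 -0.8  1. ] w 70.1 q [ 0.65  0.48 -0.11  1.94  0.08  0.73 -0.87]
tool shift mm [ 0.8 -1.2 39.3]
az rad (neg=+yaw) 9.182601792768402e-05
```

View pics/r1.png

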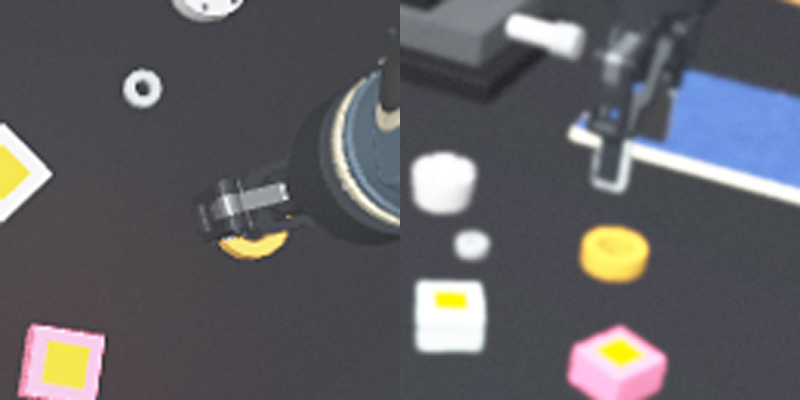

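Request:
arm_command(plan="0.001 -0.001 0.01 0 0 0 0.07; 0 0 0.01 0 0 0 0.07; 0 0 0.01 0 0 0 0.07; 0 0 0.009 0 0 0 0.07; 0 0 0 0 0 0 0.07; 0 0 0 0 0 0 0.06; 0 0 0 0 0 0 0.03; 0 0 0 0 0 0 0")

```text
t: 2.6
eef_pos: [455.6, -332.5, 3.3]
eef_rot: [0.994, 0.109, 0.0, 0.0]
ft_force: [0.7, -0.3, -0.4]
width: 31.8
```

Request:
arm_command(plan="0 0 0 0 0 0 0; 0 0 0 0 0 0 0; 0 0 0 0 0 0 0; 0 0 -0.01 0 0 0 0; 0 0 -0.02 0 0 0 0; 0 0 -0.03 0 0 0 0; 0 0 -0.04 0 0 0 0; 0 0 -0.04 0 0 0 0")

```text
t: 3.4
eef_pos: [454.9, -332.1, 144.9]
eef_rot: [0.994, 0.109, -0.0, -0.0]
ft_force: [1.1, -0.3, 0.0]
width: 0.1
```

```bash
python3 go.py 564 199 150 12.5; python3 - <<'E'
from h import *
ims=[]
for n,c in (("top",(410,200)),("side",(360,100))):
    im=bot.camera(n)[:,:,::-1]; ims.append(cv2.resize(im[c[1]:c[1]+130,c[0]:c[0]+130],(400,400),interpolation=cv2.INTER_CUBIC))
cv2.imwrite("pics/r2.png",np.hstack(ims))
E
```

```text
t 3.4 pos [ 454.9 -332.1  144.9] yaw 12.51 tilt 0.01 F [ 1.1 -0.3  0. ] w 0.1 q [ 0.66  0.35 -0.13  1.86  0.05  0.94 -0.85]
tool shift mm [ 221.5 -494.8   -5.1]
az rad (neg=+yaw) 0.00018010633639836863
```

View pics/r2.png

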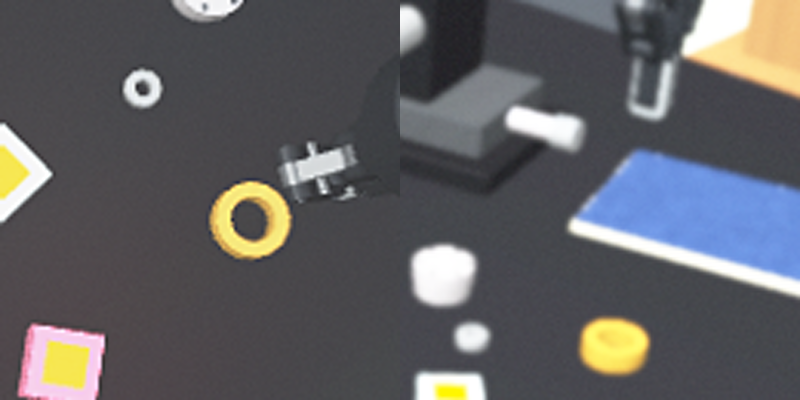

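The grasp missed: the ring is still at crop pixel (250,220). I'll compare where the reported TCP projects against where the fingertips appear in the image.

```bash
python3 - <<'E'
from h import *
for n,c in (("top",(410,200)),("side",(360,100))):
    p=px(n,[[454.9,-332.1,145],[454.9,-332.1,158],[454.9,-332.1,164]]); print(n,p,(p-c)*400/130)
    im=bot.camera(n)[:,:,::-1]; cv2.imwrite(f"pics/{n}2.png",im)
E
```

```text
top [[514.44027957 259.61453603]
 [517.13590762 258.30797257]
 [518.40367886 257.69316955]] [[321.35470637 183.42934163]
 [329.64894651 179.40914637]
 [333.54978111 177.51744477]]
side [[438.51426775 153.30602877]
 [439.46007652 147.33318298]
 [439.89998248 144.54854207]] [[241.58236229 164.01855006]
 [244.49254315 145.64056301]
 [245.84609993 137.07243713]]
```

View pics/top2.png

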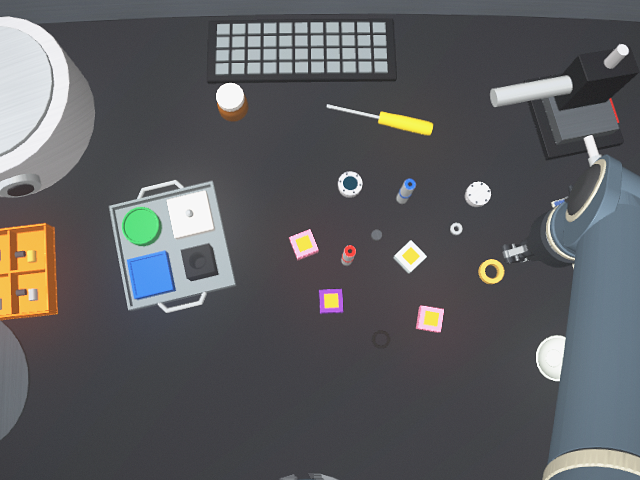

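View pics/side2.png

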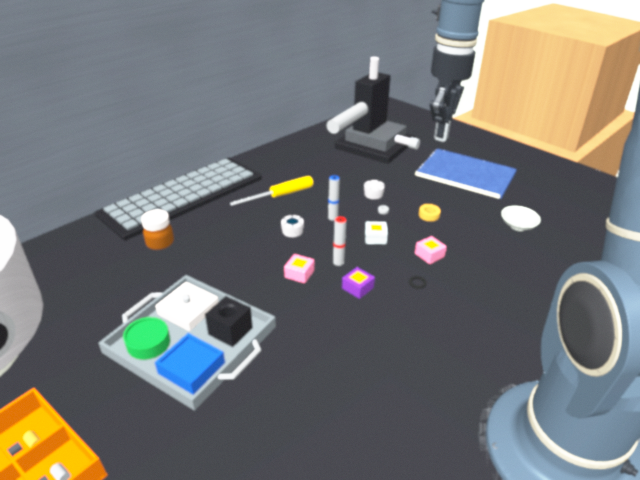

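```bash
python3 - <<'E'
from h import *
im=cv2.imread("pics/side2.png"); a=cv2.resize(im[60:180,400:480],None,fx=5,fy=5,interpolation=cv2.INTER_CUBIC)
a=np.clip((a/255.)**.5*255,0,255).astype(np.uint8)
im=cv2.imread("pics/top2.png"); b=cv2.resize(im[210:290,480:580],None,fx=4,fy=4,interpolation=cv2.INTER_CUBIC)
b=np.clip((b/255.)**.5*255,0,255).astype(np.uint8)
b=cv2.copyMakeBorder(b,0,a.shape[0]-b.shape[0],0,0,cv2.BORDER_CONSTANT)
cv2.imwrite("pics/z2.png",np.hstack([a,b]))
print(px("side",[[272.4,-617,199+13],[272.4,-617,199]]),px("top",[[272.4,-617,199+13]]))
print(px("side",[[454.8,-333.7,50],[454.8,-333.7,42]]))
E
```

```text
[[590.45265335 112.85148378]
 [588.66209843 118.6518574 ]] [[714.25731014 368.24951349]]
[[432.37547284 194.28823795]
 [431.84087322 197.57344007]]
```

View pics/z2.png

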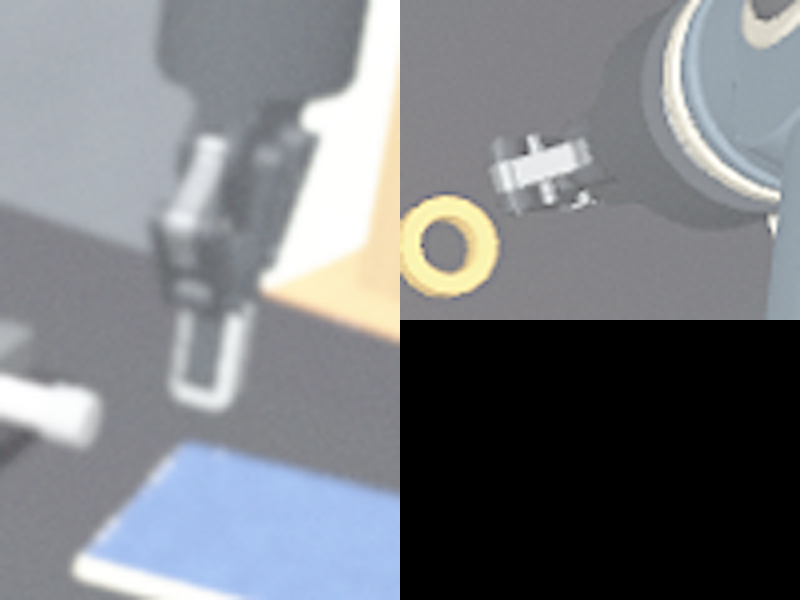

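```bash
cat >> h.py <<'E'
def tri(a,b):
    L=[]
    for n,uv in (("top",a),("side",b)):
        K,d,r,t=P(n); R=cv2.Rodrigues(r)[0]
        L.append((cv2.undistortPoints(np.array(uv,float).reshape(1,1,2),K,d).reshape(2,1),np.c_[R,t.reshape(3,1)]))
    X=cv2.triangulatePoints(L[0][1],L[1][1],L[0][0],L[1][0]).ravel(); X=X[:3]/X[3]
    return X,px("top",X),px("side",X)
E
python3 - <<'E'
from h import *
print(tri((507,260),(443,141)))
print(tri((510,256),(442,139)))
# sanity: known objects: viewport glass centre, ring
print(px("side",[[455.3,-332.4,16],[616.9,-85,24],[454.8,-299,50]]))
E
```

```text
(array([ 443.67102253, -310.1956178 ,  183.21342506]), array([[509.09416391, 263.30640899]]), array([[439.91296223, 140.56956942]]))
(array([ 449.46131366, -315.15439808,  183.86555535]), array([[512.14132008, 259.37134542]]), array([[438.86550736, 138.56063947]]))
[[429.58644261 208.19713132]
 [292.37154665 219.72994505]
 [422.78993694 200.27704906]]
```

The images put the fingertips about 30 mm above the reported TCP. To settle it, I'll lower the closed fingers over bare table near (440,-275) and look again.

```bash
python3 go.py 440 -270 20 12.5
```

```text
t 3.6 pos [ 455.7 -332.6  144.6] yaw 12.51 tilt 0.18 F [-0.1  0.8 -1.1] w -0.1 q [ 0.66  0.35 -0.13  1.86  0.05  0.93 -0.85]
tool shift mm [ -2.1 -64.8 124.5]
az rad (neg=+yaw) 9.064354993951505e-05
```

Request:
arm_command(plan="-0.002 -0.033 0 0 0 0 0; 0 -0.032 0.02 0 0 0 0; 0 0 0.03 0 0 0 0; 0 0 0.03 0 0 0 0; 0 0 0.03 0 0 0 0; 0 0 0.014 0 0 0 0; 0 0 0 0 0 0 0; 0 0 0 0 0 0 0")

```text
t: 4.4
eef_pos: [438.7, -268.9, 18.4]
eef_rot: [0.994, 0.109, -0.001, -0.001]
ft_force: [0.4, 0.0, 0.0]
width: -0.0
```

```bash
cat > look.py <<'E'
import sys
from h import *
# look.py name topx topy sidex sidey half
nm=sys.argv[1]; a=list(map(int,sys.argv[2:7])); out=[]
for n,c in (("top",a[:2]),("side",a[2:4])):
    im=bot.camera(n)[:,:,::-1]; cv2.imwrite(f"pics/{nm}_{n}.png",im); h=a[4]
    im=cv2.copyMakeBorder(im,100,100,100,100,cv2.BORDER_CONSTANT)
    x0,y0=c[0]-h+100,c[1]-h+100
    b=cv2.resize(im[y0:y0+2*h,x0:x0+2*h],(400,400),interpolation=cv2.INTER_CUBIC)
    out.append(np.clip((b/255.)**.6*255,0,255).astype(np.uint8))
cv2.imwrite(f"pics/{nm}.png",np.hstack(out))
o=bot.get_obs(); e=o["eef_pos"]
print("TCP",np.round(e,1),"w",round(float(o["width"]),1),"F",np.round(o["ft_force"],1),"expected px top/side in crop:",[np.round((px(n,e)[0]-c+a[4])*200/a[4],0).tolist() for n,c in (("top",a[:2]),("side",a[2:4]))], "scale",200/a[4])
E
python3 look.py c1 470 260 410 210 50
```

```text
TCP [ 439.7 -269.5   19.6] w -0.2 F [-0.1 -0.3  0.6] expected px top/side in crop: [[150.0, 280.0], [234.0, 245.0]] scale 4.0
```

View pics/c1.png

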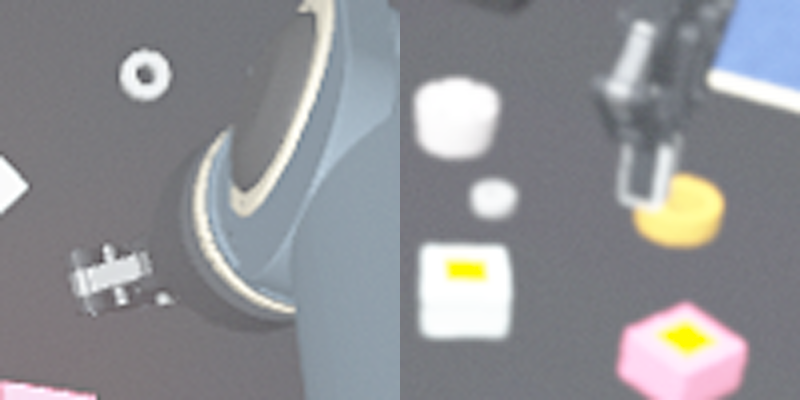

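```bash
python3 - <<'E'
from h import *
for a in ((442,284),(446,281),(448,279)): print(tri(a,(421.3,211.3)))
E
```

```text
(array([ 422.67549697, -234.29768766,   67.69714573]), array([[443.96891726, 286.93242715]]), array([[418.2166681 , 210.87871896]]))
(array([ 428.09595975, -242.88793425,   61.42723149]), array([[448.04076455, 284.03680237]]), array([[418.1198393 , 210.86614425]]))
(array([ 431.43555477, -247.5458632 ,   57.90409078]), array([[450.19358686, 282.25728578]]), array([[417.8935049 , 210.83317139]]))
```

The tips look about 40 mm above the reported TCP. A slow touch-down on the table will confirm or rule that out.

Request:
arm_command(plan="0 0 0.004 0 0 0 0; 0 0 0.004 0 0 0 0; 0 0 0.004 0 0 0 0; 0 0 0.003 0 0 0 0; 0 0 0 0 0 0 0; 0 0 0 0 0 0 0; 0 0 0 0 0 0 0; 0 0 0 0 0 0 0")

```text
t: 5.3
eef_pos: [439.3, -269.3, 4.0]
eef_rot: [0.994, 0.109, 0.0, 0.0]
ft_force: [0.9, 0.3, -0.1]
width: -0.0
```

```bash
python3 look.py c2 450 270 420 220 40
```

```text
TCP [ 439.3 -269.3    4. ] w -0.0 F [ 0.3 -0.3 -0.6] expected px top/side in crop: [[226.0, 256.0], [188.0, 238.0]] scale 5.0
```

View pics/c2.png

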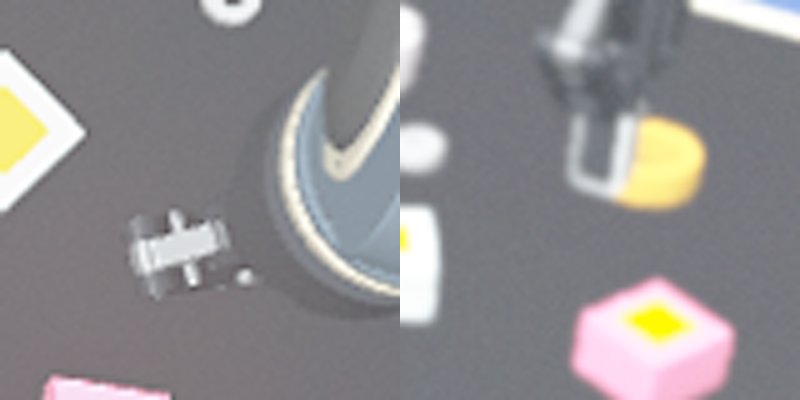

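```bash
python3 - <<'E'
from h import *
for z in (4,20,40,50): print(z,w("side",[(419,218)],z)[0].round(), [w("top",[(450-40+x/5,270-40+y/5)],z)[0].round()[:2] for x,y in((140,270),(150,290))])
E
```

```text
4 [ 458. -301.    4.] [array([ 435., -238.]), array([ 428., -241.])]
20 [ 446. -279.   20.] [array([ 433., -235.]), array([ 426., -238.])]
40 [ 429. -252.   40.] [array([ 431., -230.]), array([ 424., -233.])]
50 [ 421. -239.   50.] [array([ 430., -228.]), array([ 423., -231.])]
```

Request:
arm_command(plan="0 0 0.001 0 0 0 0; 0 0 0.001 0 0 0 0; 0 0 0.001 0 0 0 0; 0 0 0.001 0 0 0 0; 0 0 0.001 0 0 0 0; 0 0 0.001 0 0 0 0; 0 0 0 0 0 0 0; 0 0 0 0 0 0 0")

```text
t: 6.2
eef_pos: [439.2, -269.3, -2.1]
eef_rot: [0.994, 0.109, 0.0, 0.0]
ft_force: [0.3, -0.1, -1.1]
width: -0.6
```

Request:
arm_command(plan="0 0 0.002 0 0 0 0; 0 0 0.002 0 0 0 0; 0 0 0.002 0 0 0 0; 0 0 0.002 0 0 0 0; 0 0 0 0 0 0 0; 0 0 0 0 0 0 0; 0 0 0 0 0 0 0; 0 0 0 0 0 0 0")

```text
t: 7.0
eef_pos: [439.3, -269.3, -10.0]
eef_rot: [0.994, 0.109, 0.0, 0.0]
ft_force: [0.0, 0.1, 0.1]
width: -0.2
```

```bash
python3 look.py c3 450 270 420 220 40
```

```text
TCP [ 439.2 -269.3  -10. ] w 0.1 F [0.1 0.1 0.4] expected px top/side in crop: [[217.0, 261.0], [184.0, 266.0]] scale 5.0
```

View pics/c3.png

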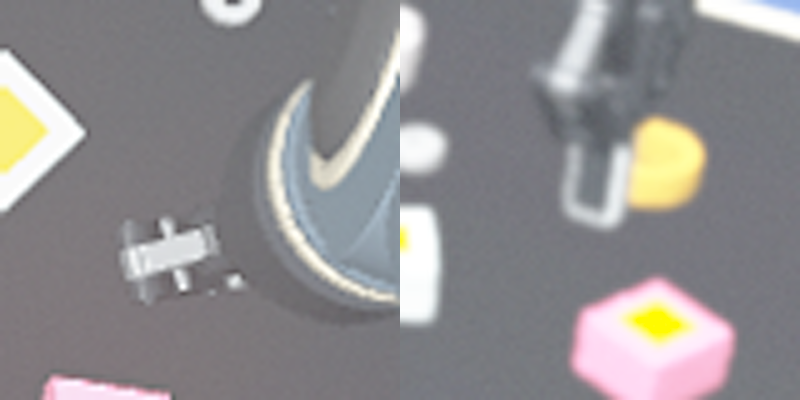

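Request:
arm_command(plan="0 0 0.001 0 0 0 0; 0 0 0.001 0 0 0 0; 0 0 0.001 0 0 0 0; 0 0 0.001 0 0 0 0; 0 0 0 0 0 0 0; 0 0 0 0 0 0 0; 0 0 0 0 0 0 0; 0 0 0 0 0 0 0")

```text
t: 7.9
eef_pos: [439.2, -269.3, -14.0]
eef_rot: [0.994, 0.109, 0.0, 0.0]
ft_force: [-0.1, -0.2, 0.3]
width: 0.2
```

Request:
arm_command(plan="0 0 0.001 0 0 0 0; 0 0 0.001 0 0 0 0; 0 0 0.001 0 0 0 0; 0 0 0 0 0 0 0; 0 0 0 0 0 0 0; 0 0 0 0 0 0 0; 0 0 0 0 0 0 0; 0 0 0 0 0 0 0")

```text
t: 8.7
eef_pos: [439.2, -269.3, -17.0]
eef_rot: [0.994, 0.109, 0.0, 0.0]
ft_force: [-0.3, 0.2, -0.4]
width: -0.3
```

Request:
arm_command(plan="0 0 0.001 0 0 0 0; 0 0 0.001 0 0 0 0; 0 0 0.001 0 0 0 0; 0 0 0 0 0 0 0; 0 0 0 0 0 0 0; 0 0 0 0 0 0 0; 0 0 0 0 0 0 0; 0 0 0 0 0 0 0")

```text
t: 9.5
eef_pos: [439.2, -269.3, -20.0]
eef_rot: [0.994, 0.109, 0.0, 0.0]
ft_force: [-0.2, 0.3, 0.2]
width: 0.1
```

Request:
arm_command(plan="0 0 0.001 0 0 0 0; 0 0 0.001 0 0 0 0; 0 0 0.001 0 0 0 0; 0 0 0 0 0 0 0; 0 0 0 0 0 0 0; 0 0 0 0 0 0 0; 0 0 0 0 0 0 0; 0 0 0 0 0 0 0")

```text
t: 10.3
eef_pos: [439.2, -269.3, -23.0]
eef_rot: [0.994, 0.109, 0.0, 0.0]
ft_force: [0.3, 0.1, -0.3]
width: -0.1
```

```bash
python3 look.py c4 450 270 420 220 40
```

```text
TCP [ 439.2 -269.3  -23. ] w 0.2 F [ 0.3 -1.2 -0.2] expected px top/side in crop: [[209.0, 265.0], [180.0, 292.0]] scale 5.0
```

View pics/c4.png

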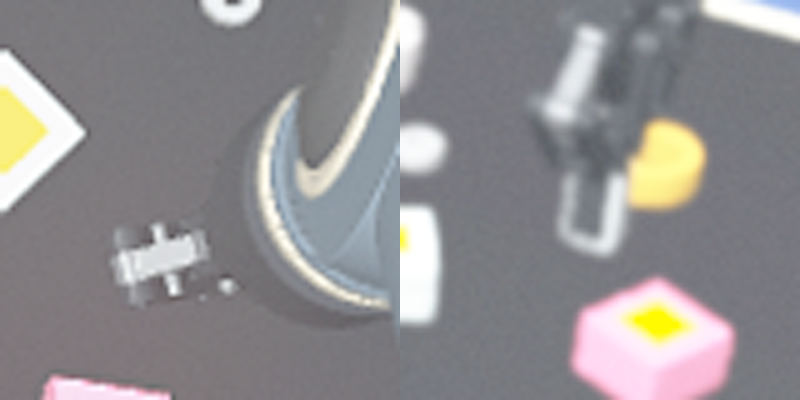

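Request:
arm_command(plan="0 0 0.001 0 0 0 0; 0 0 0.001 0 0 0 0; 0 0 0.001 0 0 0 0; 0 0 0.001 0 0 0 0; 0 0 0 0 0 0 0; 0 0 0 0 0 0 0; 0 0 0 0 0 0 0; 0 0 0 0 0 0 0")

```text
t: 11.2
eef_pos: [439.3, -269.3, -27.0]
eef_rot: [0.994, 0.109, 0.0, 0.0]
ft_force: [0.2, 0.6, -0.5]
width: -0.0
```

```bash
python3 go.py; python3 - <<'E'
from h import *
for z in (0,10,20): print(z,w("side",[(418,230)],z)[0].round())
E
```

```text
t 11.2 pos [ 439.3 -269.3  -27. ] yaw 12.51 tilt 0.01 F [ 0.2  0.6 -0.5] w -0.0 q [ 0.56  0.54 -0.12  2.08  0.12  0.53 -0.99]
0 [ 437. -268.    0.]
10 [ 429. -255.   10.]
20 [ 421. -242.   20.]
```

Request:
arm_command(plan="0 0 0.001 0 0 0 0; 0 0 0.001 0 0 0 0; 0 0 0.001 0 0 0 0; 0 0 0 0 0 0 0; 0 0 0 0 0 0 0; 0 0 0 0 0 0 0; 0 0 0 0 0 0 0; 0 0 0 0 0 0 0")

```text
t: 12.0
eef_pos: [439.2, -269.3, -30.0]
eef_rot: [0.994, 0.109, 0.0, 0.0]
ft_force: [-0.5, 0.5, -0.3]
width: 0.2
```

Request:
arm_command(plan="0 0 0.001 0 0 0 0; 0 0 0.001 0 0 0 0; 0 0 0 0 0 0 0; 0 0 0 0 0 0 0; 0 0 0 0 0 0 0; 0 0 0 0 0 0 0; 0 0 0 0 0 0 0; 0 0 0 0 0 0 0")

```text
t: 12.8
eef_pos: [439.3, -269.3, -31.3]
eef_rot: [0.994, 0.109, 0.0, 0.0]
ft_force: [-1.6, 1.5, 8.5]
width: 0.0
```

Contact came at a reported z of -31.2 mm, so the true tip height there is the reported z plus 31 mm. The tips are on the table now, so I'll measure the xy offset from this pose.

```bash
python3 look.py c5 445 275 415 225 30
```

```text
TCP [ 439.3 -269.4  -31.3] w 0.0 F [-1.   1.3  8.5] expected px top/side in crop: [[239.0, 257.0], [204.0, 310.0]] scale 6.666666666666667
```

View pics/c5.png

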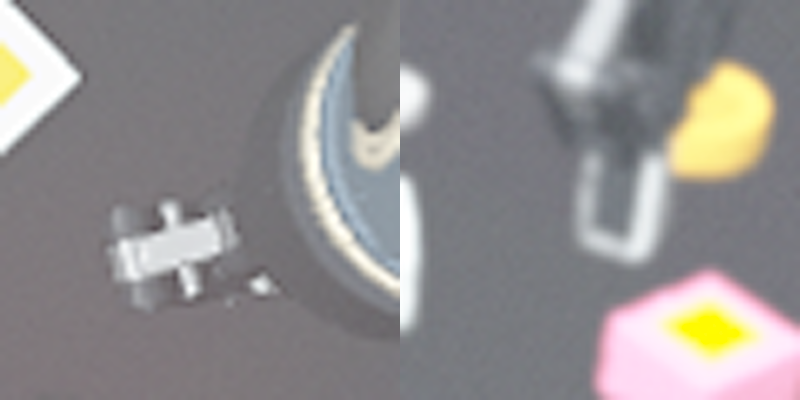

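```bash
python3 - <<'E'
from h import *
print(w("side",[(416.5,233.1),(416.5,231.1)],0).round(1), w("side",[(416.5,231.1)],2).round(1))
# top: white bar etc: knuckle
E
```

```text
[[ 432.3 -256.4    0. ]
 [ 436.5 -262.2    0. ]] [[ 435.  -259.7    2. ]]
```

The xy agrees to within a few mm, so the bias is in z only: true z is about reported z + 31. I'll retry the ring with that correction.

Request:
arm_command(plan="0 0 -0.02 0 0 0 0.07; 0 0 -0.03 0 0 0 0.07; 0 0.0325 0 0 0 0 0.07; 0.0018 0.0325 0 0 0 0 0.07; 0 0 0 0 0 0 0.07; 0 0 0.01 0 0 0 0.07; 0 0 0.01 0 0 0 0.07; 0 0 0 0 0 0 0.07")

```text
t: 13.7
eef_pos: [453.4, -329.9, -4.3]
eef_rot: [0.994, 0.11, -0.002, -0.002]
ft_force: [-0.7, 1.3, -1.0]
width: 70.6
```

```bash
python3 go.py 455.3 -332.4 -28 12.5;python3 look.py r3 490 265 430 200 40
```

```text
t 13.7 pos [ 453.4 -329.9   -4.3] yaw 12.61 tilt 0.29 F [-0.7  1.3 -1. ] w 70.6 q [ 0.65  0.55 -0.12  1.96  0.1   0.64 -0.89]
tool shift mm [ 1.4  2.9 23.6]
az rad (neg=+yaw) 0.0018382671345048825
TCP [ 454.5 -331.    -2.9] w 70.2 F [-0.8  0.5 -0.1] expected px top/side in crop: [[187.0, 238.0], [191.0, 280.0]] scale 5.0
```

View pics/r3.png

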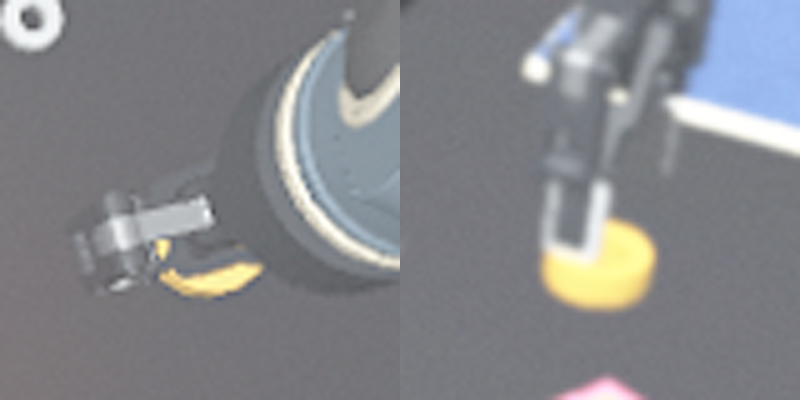

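Request:
arm_command(plan="0 0 0.008 0 0 0 0.07; 0 0 0.008 0 0 0 0.07; 0 0 0.005 0 0 0 0.07; 0 0 0.003 0 0 0 0.07; 0 0 0.001 0 0 0 0.07; 0 0 0 0 0 0 0.06; 0 0 0 0 0 0 0.03; 0 0 0 0 0 0 0")

```text
t: 14.6
eef_pos: [455.4, -332.7, -26.1]
eef_rot: [0.994, 0.109, 0.0, 0.0]
ft_force: [-1.8, 0.7, 4.1]
width: 41.0
```

Request:
arm_command(plan="0 0 0 0 0 0 0; 0 0 0 0 0 0 0; 0 0 0 0 0 0 0; 0 0 -0.01 0 0 0 0; 0 0 -0.02 0 0 0 0; 0 0 -0.03 0 0 0 0; 0 0 -0.04 0 0 0 0; 0 0 -0.04 0 0 0 0")

```text
t: 15.4
eef_pos: [454.5, -331.9, 114.5]
eef_rot: [0.994, 0.109, -0.0, -0.0]
ft_force: [1.6, 0.1, -0.9]
width: 41.2
```

```bash
python3 go.py 564 199 110 12.5;python3 look.py r4 500 255 435 150 40
```

```text
t 15.4 pos [ 454.5 -331.9  114.5] yaw 12.51 tilt 0.04 F [ 1.6  0.1 -0.9] w 41.2 q [ 0.67  0.38 -0.14  1.89  0.07  0.88 -0.86]
tool shift mm [ 221.9 -494.6    4.7]
az rad (neg=+yaw) 0.0001999174157477362
TCP [ 458.7 -334.6  119.3] w 41.1 F [ 0.8 -0.4 -0.2] expected px top/side in crop: [[253.0, 224.0], [204.0, 269.0]] scale 5.0
```

View pics/r4.png

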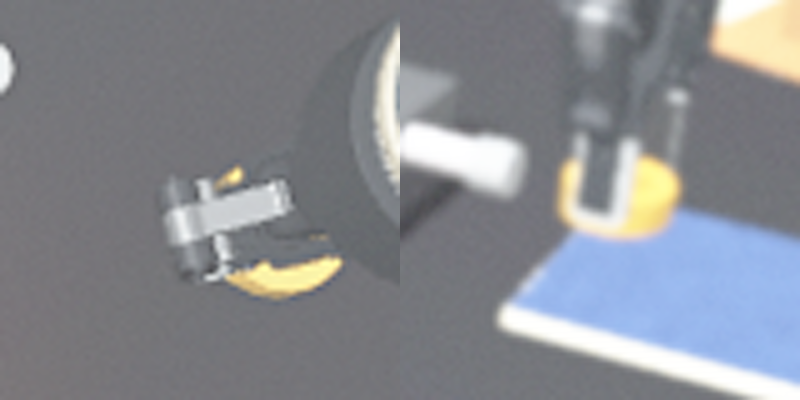

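```bash
cat > ovh.py <<'E'
import sys
from h import *
# ovh.py nm cx_top cy_top cx_side cy_side half ; then circles "x,y,z,r" ...
nm=sys.argv[1]; a=list(map(int,sys.argv[2:7])); th=np.linspace(0,2*np.pi,60); out=[]
for n,c in (("top",a[:2]),("side",a[2:4])):
    im=cv2.imread(f"pics/{nm}_{n}.png"); h=a[4]
    im=cv2.copyMakeBorder(im,100,100,100,100,cv2.BORDER_CONSTANT)
    x0,y0=c[0]-h,c[1]-h
    b=cv2.resize(im[y0+100:y0+100+2*h,x0+100:x0+100+2*h],(400,400),interpolation=cv2.INTER_CUBIC)
    b=np.clip((b/255.)**.6*255,0,255).astype(np.uint8)
    for s in sys.argv[7:]:
        x,y,z,r=map(float,s.split(","))
        q=px(n,np.c_[x+r*np.cos(th),y+r*np.sin(th),np.full(60,z)])+([0,2] if n=="side" else [0,0])
        q=((q-[x0,y0]+.5)*200/h).astype(int); cv2.polylines(b,[q.reshape(-1,1,2)],False,(255,0,255),1,cv2.LINE_AA)
    out.append(b)
cv2.imwrite(f"pics/{nm}_ov.png",np.hstack(out))
E
python3 ovh.py r4 500 255 435 150 40 458.7,-334.6,145.5,22 458.7,-334.6,161.5,22
```

```text
(no output)
```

View pics/r4_ov.png

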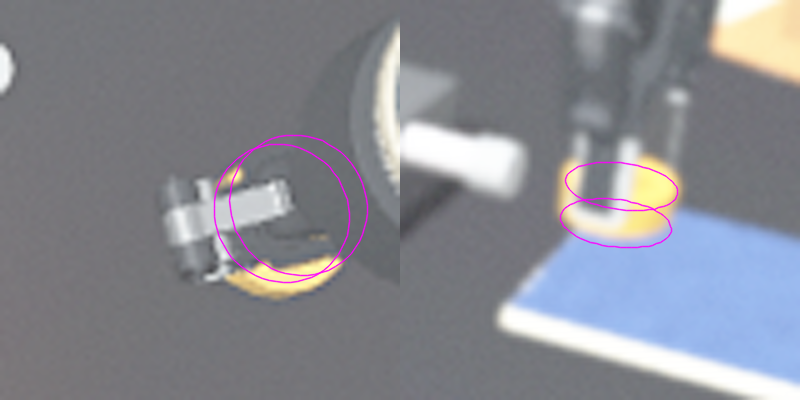

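```bash
python3 look.py r5 500 255 435 150 40;  python3 ovh.py r5 500 255 435 150 40 458.7,-334.6,145.5,22 458.7,-334.6,161.5,22; python3 go.py
```

```text
TCP [ 455.3 -332.6  114.2] w 41.3 F [ 0.6  0.4 -1.5] expected px top/side in crop: [[243.0, 237.0], [206.0, 285.0]] scale 5.0
t 15.6 pos [ 455.3 -332.6  114.2] yaw 12.50 tilt 0.14 F [ 0.6  0.4 -1.5] w 41.3 q [ 0.67  0.38 -0.14  1.89  0.07  0.87 -0.86]
```

View pics/r5_ov.png

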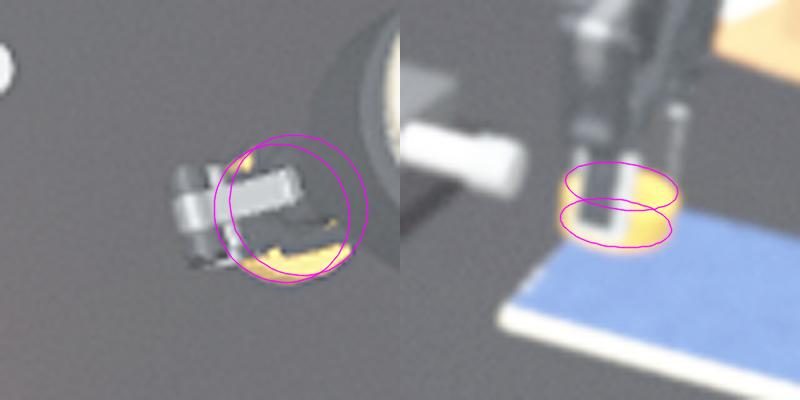

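```bash
python3 ovh.py r5 500 255 435 150 40 455.3,-332.6,141,22 455.3,-332.6,157,22
```

```text
(no output)
```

View pics/r5_ov.png

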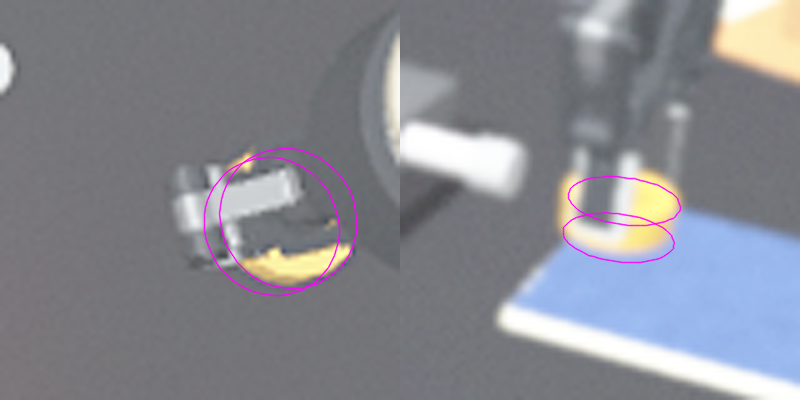

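The ring is held, sitting about 2 mm ahead of the TCP in x. Now I'll carry it to the pin.

Request:
arm_command(plan="0.014 -0.032 0 0 0 0 0; 0.016 -0.036 0 0 0 0 0; 0.016 -0.036 0 0 0 0 0; 0.016 -0.036 0 0 0 0 0; 0.016 -0.036 0 0 0 0 0; 0.016 -0.036 0 0 0 0 0; 0.016 -0.036 0 0 0 0 0; 0.016 -0.036 0 0 0 0 0")

```text
t: 16.4
eef_pos: [515.1, -26.2, 111.3]
eef_rot: [0.994, 0.109, -0.002, -0.0]
ft_force: [0.9, -0.1, -0.9]
width: 41.5
```

```bash
python3 go.py 562.5 199 110 12.5
```

```text
t 16.4 pos [515.1 -26.2 111.3] yaw 12.51 tilt 0.21 F [ 0.9 -0.1 -0.9] w 41.5 q [ 0.18  0.33 -0.26  1.99  0.11  0.84 -1.49]
tool shift mm [  95.1 -209.6    1.1]
az rad (neg=+yaw) 0.00013666625893733752
```

Request:
arm_command(plan="0.0135 -0.03 0 0 0 0 0; 0.0135 -0.03 0 0 0 0 0; 0.0135 -0.03 0 0 0 0 0; 0.0135 -0.03 0 0 0 0 0; 0.0135 -0.03 0 0 0 0 0; 0.0135 -0.03 0 0 0 0 0; 0.009 -0.02 0 0 0 0 0; 0 0 0 0 0 0 0")

```text
t: 17.2
eef_pos: [559.5, 191.3, 111.1]
eef_rot: [0.994, 0.112, -0.001, -0.001]
ft_force: [-0.4, -0.5, -0.3]
width: 41.5
```

Request:
arm_command(plan="0 0 0.01 0 0 0 0; 0 0 0.02 0 0 0 0; 0 0 0.02 0 0 0 0; 0 0 0.01 0 0 0 0; 0 0 0 0 0 0 0; 0 0 0 0 0 0 0; 0 0 0 0 0 0 0; 0 0 0 0 0 0 0")

```text
t: 18.0
eef_pos: [561.7, 187.1, 53.9]
eef_rot: [0.994, 0.109, 0.001, -0.0]
ft_force: [-0.2, -0.7, -1.6]
width: 41.4
```

```bash
python3 go.py 562.5 199 -1 12.5;  python3 look.py w1 190 210 195 295 50
```

```text
t 18.0 pos [561.7 187.1  53.9] yaw 12.50 tilt 0.10 F [-0.2 -0.7 -1.6] w 41.4 q [-0.18  0.51 -0.29  1.86  0.2   0.79 -1.92]
tool shift mm [  3.2 -11.4  54.9]
az rad (neg=+yaw) -3.941522378739879e-05
TCP [561.5 187.1  53.7] w 41.1 F [ 0.9  0.  -0.8] expected px top/side in crop: [[216.0, 206.0], [189.0, 153.0]] scale 4.0
```

View pics/w1.png

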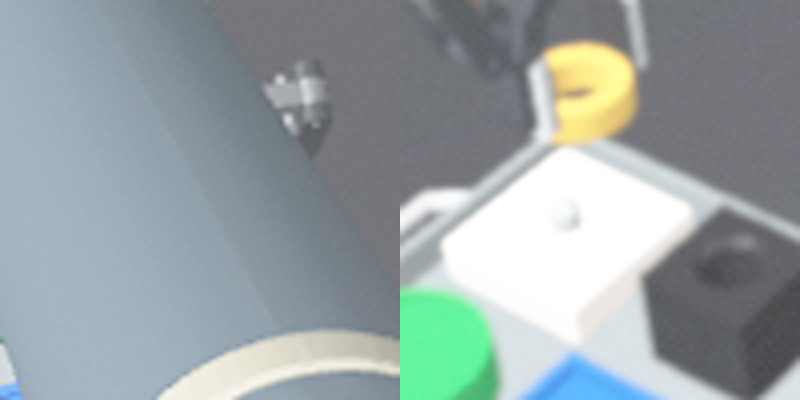

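```bash
python3 - <<'E'
from h import *
for z in (80,89,100,120): print(w("side",[(192.5,266.5)],z).round())
print(w("top",[(215,184)],150).round(),w("top",[(215,184)],120).round())
E
```

```text
[[567. 178.  80.]]
[[557. 184.  89.]]
[[545. 190. 100.]]
[[522. 203. 120.]]
[[582. 136. 150.]] [[591. 141. 120.]]
```

```bash
sed -i 's/\[0,2\] if/[0,float(__import__("os").environ.get("B","0"))] if/' ovh.py; python3 ovh.py w1 190 210 195 295 50 563.5,187.1,81,22 563.5,187.1,97,22 563.5,187.1,97,13 564,199,39,5
```

```text
(no output)
```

View pics/w1_ov.png

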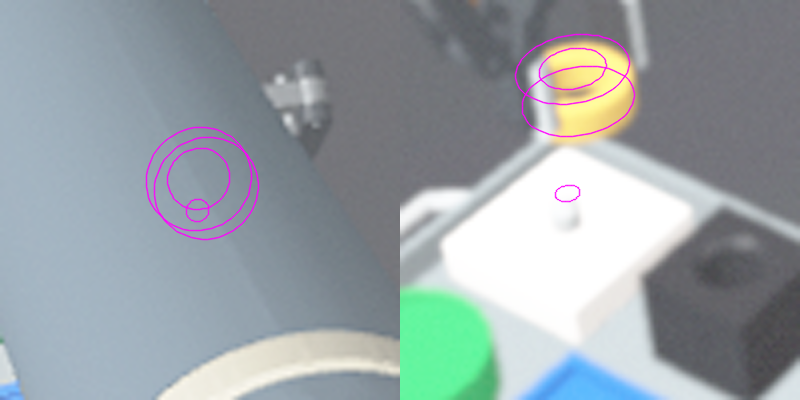

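Request:
arm_command(plan="0.003 -0.007 0.005 0 0 0 0; 0 -0.006 0.01 0 0 0 0; 0 0 0.01 0 0 0 0; 0 0 0.005 0 0 0 0; 0 0 0 0 0 0 0; 0 0 0 0 0 0 0; 0 0 0 0 0 0 0; 0 0 0 0 0 0 0")

```text
t: 18.9
eef_pos: [561.6, 200.3, 23.3]
eef_rot: [0.994, 0.109, 0.0, -0.0]
ft_force: [0.3, -0.2, -0.5]
width: 41.3
```

```bash
python3 go.py 562.5 201 -1 12.5;  python3 look.py w2 190 210 195 295 50;B=3.7 python3 ovh.py w2 190 210 195 295 50 564,199,51,22 564,199,51,13 564,199,67,22 564,199,39,5
```

```text
t 18.9 pos [561.6 200.3  23.3] yaw 12.49 tilt 0.05 F [ 0.3 -0.2 -0.5] w 41.3 q [-0.21  0.56 -0.27  1.87  0.22  0.74 -1.96]
tool shift mm [ 1.  -0.5 24.3]
az rad (neg=+yaw) -0.00013202266300846384
TCP [561.5 200.3  23.3] w 41.3 F [ 0.  -0.2 -0.9] expected px top/side in crop: [[199.0, 222.0], [172.0, 225.0]] scale 4.0
```

View pics/w2_ov.png

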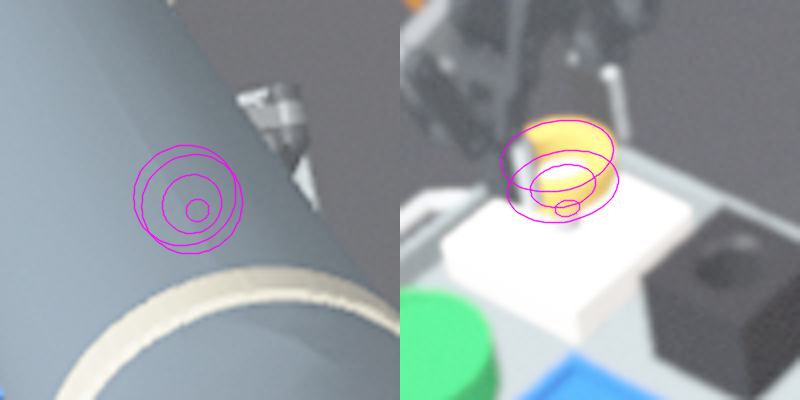

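Request:
arm_command(plan="0 0 0.006 0 0 0 0; 0 0 0.006 0 0 0 0; 0 0 0.005 0 0 0 0; 0 0 0.003 0 0 0 0; 0 0 0.002 0 0 0 0; 0 0 0.001 0 0 0 0; 0 0 0 0 0 0 0; 0 0 0 0 0 0 0")

```text
t: 19.8
eef_pos: [561.4, 200.4, 0.1]
eef_rot: [0.994, 0.109, 0.0, -0.0]
ft_force: [1.1, -0.7, -1.0]
width: 40.6
```

Request:
arm_command(plan="0 0 0.001 0 0 0 0; 0 0 0.001 0 0 0 0; 0 0 0 0 0 0 0; 0 0 0 0 0 0 0; 0 0 0 0 0 0 0; 0 0 0 0 0 0 0; 0 0 0 0 0 0 0; 0 0 0 0 0 0 0")

```text
t: 20.6
eef_pos: [561.5, 200.4, -1.1]
eef_rot: [0.994, 0.109, 0.0, 0.0]
ft_force: [-0.9, -0.9, 5.5]
width: 41.2
```

Contact at rep -1.1, as predicted. I'll release and lift.

Request:
arm_command(plan="0 0 0 0 0 0 0.062; 0 0 0 0 0 0 0.062; 0 0 0 0 0 0 0.062; 0 0 -0.01 0 0 0 0.062; 0 0 -0.02 0 0 0 0.062; 0 0 -0.03 0 0 0 0.062; 0 0 -0.04 0 0 0 0.065; 0 0 -0.02 0 0 0 0.065")

```text
t: 21.4
eef_pos: [562.8, 201.3, 122.0]
eef_rot: [0.994, 0.109, 0.003, -0.001]
ft_force: [0.7, -0.4, 0.3]
width: 65.1
```

```bash
python3 go.py 616.9 -85 110 12.5;  python3 look.py w3 190 210 195 295 50;B=3.7 python3 ovh.py w3 190 210 195 295 50  564,199,41,22 564,199,41,13
```

```text
t 21.4 pos [562.8 201.3 122. ] yaw 12.51 tilt 0.31 F [ 0.7 -0.4  0.3] w 65.1 q [-0.18  0.44 -0.31  1.8   0.16  0.93 -1.91]
tool shift mm [ -9.3 291.2  11.7]
az rad (neg=+yaw) 0.00018564529466682449
TCP [563.7 201.5 122.3] w 64.9 F [-0.8  0.   0.3] expected px top/side in crop: [[150.0, 162.0], [129.0, 31.0]] scale 4.0
```

View pics/w3_ov.png

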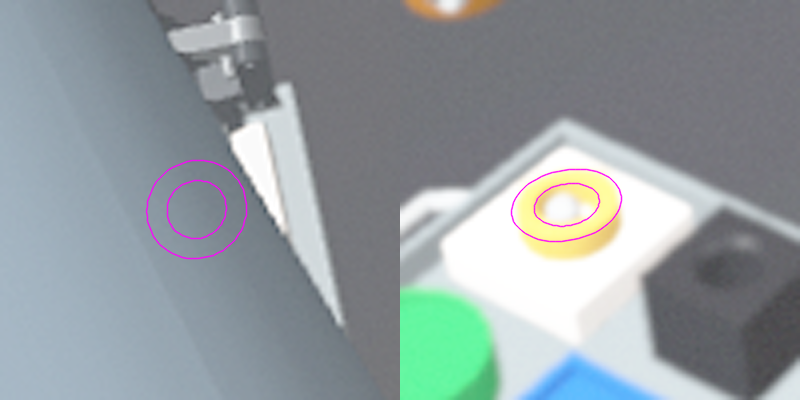

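The ring is around the pin. Next is the viewport.

Request:
arm_command(plan="-0.0012 0.032 0 0 0 0 0.065; -0.0012 0.036 0 0 0 0 0.065; -0.0012 0.038 0 0 0 0 0.065; -0.0012 0.038 0 0 0 0 0.065; -0.0012 0.038 0 0 0 0 0.065; -0.0012 0.038 0.003 0 0 0 0.065; -0.0012 0.038 0.005 0 0 0 0.065; -0.001 0.033 0.005 0 0 0 0.065")

```text
t: 22.3
eef_pos: [614.4, -88.3, 103.9]
eef_rot: [0.994, 0.108, -0.001, 0.0]
ft_force: [0.2, 0.8, 0.8]
width: 65.0
```

```bash
python3 go.py 616.9 -85 15 12.5
```

```text
t 22.3 pos [614.4 -88.3 103.9] yaw 12.44 tilt 0.09 F [0.2 0.8 0.8] w 65.0 q [ 0.25  0.49 -0.24  1.75  0.14  0.92 -1.4 ]
tool shift mm [ 3.3 -2.7 88.9]
az rad (neg=+yaw) -0.001122407764065398
```

Request:
arm_command(plan="0.003 0 0.02 0 0 0 0.065; 0 0 0.03 0 0 0 0.065; 0 0 0.03 0 0 0 0.065; 0 0 0.009 0 0 0 0.065; 0 0 0 0 0 0 0.065; 0 0 0 0 0 0 0.065; 0 0 0 0 0 0 0.065; 0 0 0 0 0 0 0.065")

```text
t: 23.1
eef_pos: [619.0, -85.2, 17.4]
eef_rot: [0.994, 0.109, 0.001, 0.0]
ft_force: [1.2, 0.6, -0.2]
width: 65.1
```

```bash
python3 go.py 616.9 -85 -23 12.5;python3 look.py v1 350 184 295 215 40
```

```text
t 23.1 pos [619.  -85.2  17.4] yaw 12.51 tilt 0.16 F [ 1.2  0.6 -0.2] w 65.1 q [ 0.23  0.6  -0.22  1.8   0.18  0.76 -1.43]
tool shift mm [-2.1 -0.7 40.4]
az rad (neg=+yaw) 0.00018825038778506423
TCP [618.6 -85.2  17. ] w 65.1 F [-0.1  0.1 -0.3] expected px top/side in crop: [[199.0, 195.0], [185.0, 236.0]] scale 5.0
```

View pics/v1.png

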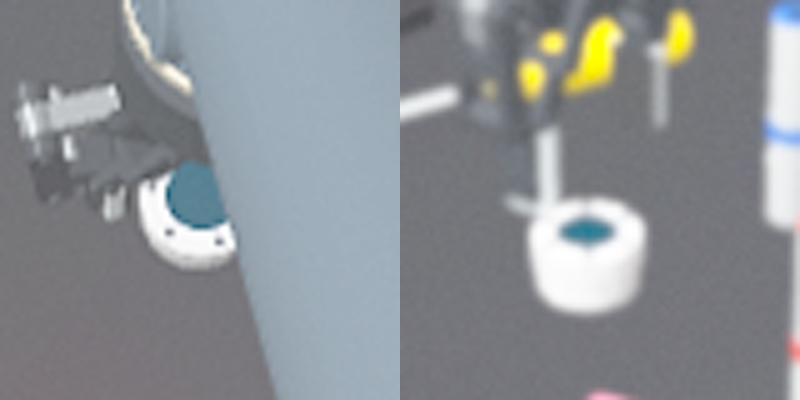

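Request:
arm_command(plan="0 -0.001 0.01 0 0 0 0.065; 0 0 0.01 0 0 0 0.065; 0 0 0.01 0 0 0 0.065; 0 0 0.007 0 0 0 0.065; 0 0 0.003 0 0 0 0.065; 0 0 0 0 0 0 0.065; 0 0 0 0 0 0 0.065; 0 0 0 0 0 0 0.065")

```text
t: 24.0
eef_pos: [618.2, -84.2, -23.7]
eef_rot: [0.994, 0.109, 0.0, 0.0]
ft_force: [-0.3, 0.1, -0.3]
width: 64.8
```

```bash
python3 go.py 616.9 -85 -23 12.5;python3 look.py v2 350 184 295 215 40
```

```text
t 24.0 pos [618.2 -84.2 -23.7] yaw 12.51 tilt 0.05 F [-0.3  0.1 -0.3] w 64.8 q [ 0.21  0.66 -0.2   1.82  0.19  0.68 -1.45]
tool shift mm [-1.4  0.5 -0.7]
az rad (neg=+yaw) 0.00011494228634727641
TCP [618.1 -84.3 -23.6] w 65.3 F [ 0.5  0.6 -0.4] expected px top/side in crop: [[190.0, 227.0], [186.0, 320.0]] scale 5.0
```

View pics/v2.png

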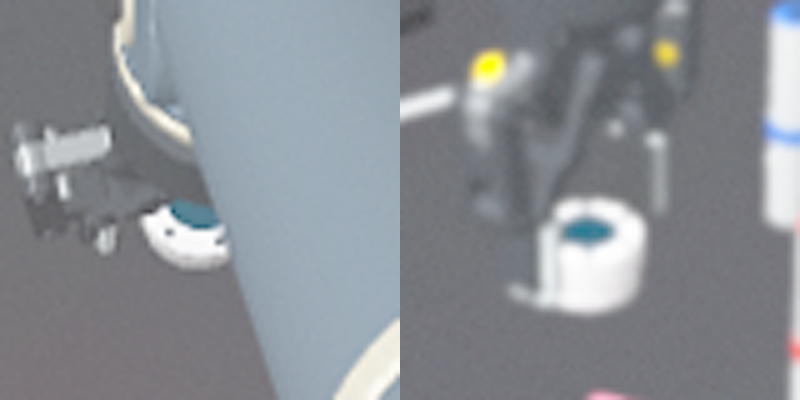

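Request:
arm_command(plan="0 0 0 0 0 0 0.055; 0 0 0 0 0 0 0.04; 0 0 0 0 0 0 0.02; 0 0 0 0 0 0 0; 0 0 0 0 0 0 0; 0 0 0 0 0 0 0; 0 0 0 0 0 0 0; 0 0 0 0 0 0 0")

```text
t: 24.9
eef_pos: [618.1, -84.2, -23.4]
eef_rot: [0.994, 0.109, 0.0, 0.0]
ft_force: [-1.2, -0.9, 6.4]
width: 42.0
```

Request:
arm_command(plan="0 0 -0.005 0 0 0 0; 0 0 -0.01 0 0 0 0; 0 0 -0.02 0 0 0 0; 0 0 -0.03 0 0 0 0; 0 0 -0.03 0 0 0 0; 0 0 -0.025 0 0 0 0; 0 0 0 0 0 0 0; 0 0 0 0 0 0 0")

```text
t: 25.7
eef_pos: [617.6, -84.3, 96.2]
eef_rot: [0.994, 0.109, 0.0, 0.0]
ft_force: [0.1, -0.4, -0.9]
width: 41.7
```

```bash
python3 go.py 544 285.5 96 12.5;python3 look.py v3 350 184 295 165 40
```

```text
t 25.7 pos [617.6 -84.3  96.2] yaw 12.51 tilt 0.04 F [ 0.1 -0.4 -0.9] w 41.7 q [ 0.24  0.5  -0.24  1.75  0.14  0.9  -1.41]
tool shift mm [ 8.200e+00 -3.769e+02  1.000e-01]
az rad (neg=+yaw) 0.00011526788708247301
TCP [616.5 -84.2  94.6] w 41.6 F [-0.6  0.2 -1.9] expected px top/side in crop: [[211.0, 137.0], [183.0, 322.0]] scale 5.0
```

View pics/v3.png

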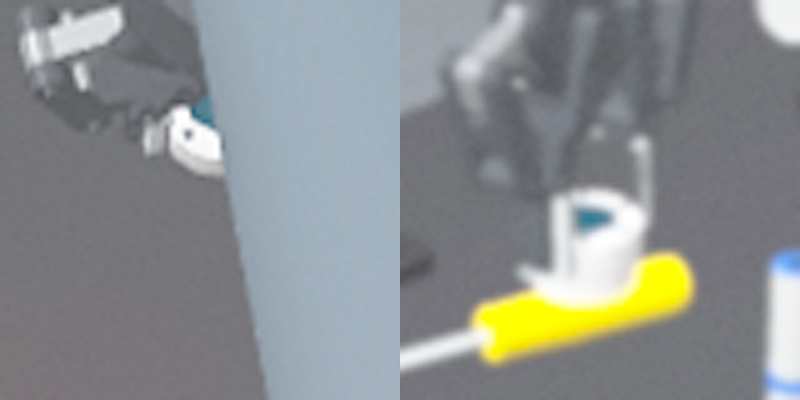

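Request:
arm_command(plan="0.001 -0.025 0 0 0 0 0; 0.001 -0.035 0 0 0 0 0; 0.001 -0.038 0 0 0 0 0; 0.001 -0.038 0 0 0 0 0; 0.001 -0.038 0 0 0 0 0; 0.001 -0.038 0 0 0 0 0; 0.001 -0.038 0 0 0 0 0; 0.001 -0.038 0 0 0 0 0")

```text
t: 26.6
eef_pos: [561.7, 199.7, 94.2]
eef_rot: [0.994, 0.109, -0.001, 0.0]
ft_force: [1.0, -0.3, -0.8]
width: 42.0
```

```bash
python3 go.py 544 285.5 66 12.5
```

```text
t 26.6 pos [561.7 199.7  94.2] yaw 12.51 tilt 0.17 F [ 1.  -0.3 -0.8] w 42.0 q [-0.19  0.47 -0.29  1.82  0.17  0.88 -1.91]
tool shift mm [  1.4 -87.6  28.2]
az rad (neg=+yaw) 0.00011430227198771255
```

Request:
arm_command(plan="0.001 -0.032 0 0 0 0 0; 0 -0.028 0 0 0 0 0; 0 -0.018 0 0 0 0 0; 0 -0.006 0 0 0 0 0; 0 0 0.01 0 0 0 0; 0 0 0.015 0 0 0 0; 0 0 0.005 0 0 0 0; 0 0 0 0 0 0 0")

```text
t: 27.4
eef_pos: [545.4, 278.6, 63.9]
eef_rot: [0.994, 0.108, -0.002, 0.001]
ft_force: [0.1, 0.4, -0.7]
width: 41.7
```

```bash
python3 go.py 544 285.5 40 12.5; python3 look.py v4 145 230 160 310 50;B=3.7 python3 ovh.py v4 145 230 160 310 50 544,285.5,30,30 544,285.5,92,20 544,285.5,116,22
```

```text
t 27.4 pos [545.4 278.6  63.9] yaw 12.39 tilt 0.22 F [ 0.1  0.4 -0.7] w 41.7 q [-0.33  0.53 -0.29  1.8   0.2   0.84 -2.07]
tool shift mm [ 0.2 -7.  23.9]
az rad (neg=+yaw) -0.0019508079829163797
TCP [546.3 280.1  65.6] w 41.5 F [ 0.6  0.7 -0.7] expected px top/side in crop: [[175.0, 158.0], [140.0, 202.0]] scale 4.0
```

View pics/v4_ov.png

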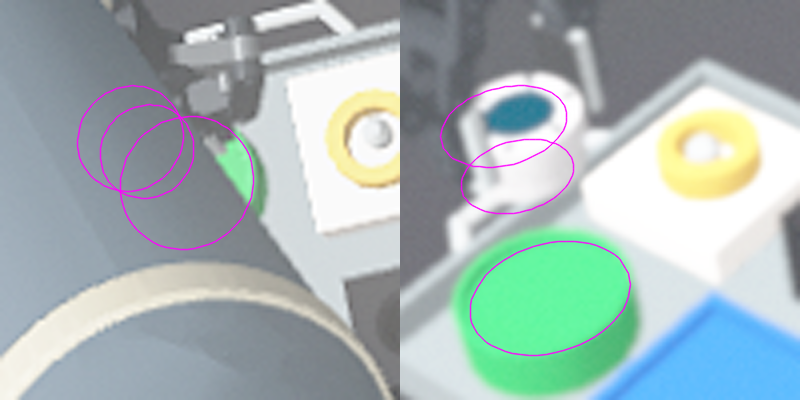

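Request:
arm_command(plan="0 -0.005 0.01 0 0 0 0; 0 0 0.01 0 0 0 0; 0 0 0.01 0 0 0 0; 0 0 0.005 0 0 0 0; 0 0 0 0 0 0 0; 0 0 0 0 0 0 0; 0 0 0 0 0 0 0; 0 0 0 0 0 0 0")

```text
t: 28.3
eef_pos: [545.2, 286.0, 31.4]
eef_rot: [0.994, 0.109, 0.0, -0.0]
ft_force: [-0.5, 0.0, -1.4]
width: 41.7
```

```bash
python3 go.py 544 286 1.5 12.5; python3 look.py v5 145 230 160 310 50;B=3.2 python3 ovh.py v5 145 230 160 310 50 544,285.5,30,34 544,285.5,53,20 544,285.5,77,22
```

```text
t 28.3 pos [545.2 286.   31.4] yaw 12.50 tilt 0.06 F [-0.5  0.  -1.4] w 41.7 q [-0.35  0.58 -0.28  1.81  0.22  0.78 -2.09]
tool shift mm [-1.2 -0.3 29.9]
az rad (neg=+yaw) 5.8887158609241837e-05
TCP [545.1 285.9  31.3] w 41.4 F [ 0.5  0.9 -1.9] expected px top/side in crop: [[183.0, 178.0], [145.0, 276.0]] scale 4.0
```

View pics/v5_ov.png

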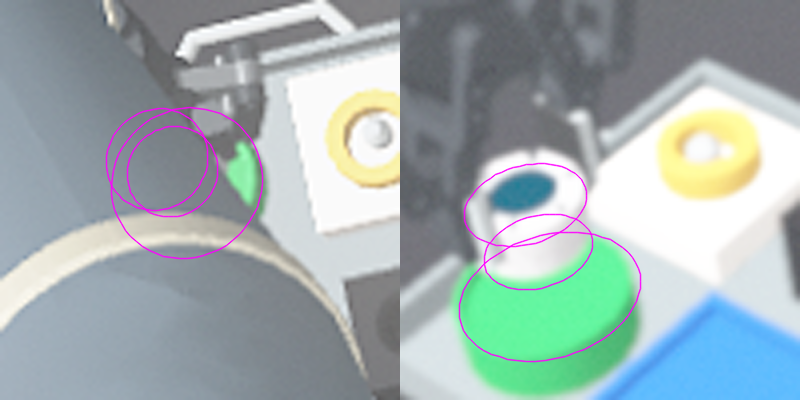

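Request:
arm_command(plan="-0.002 0 0.006 0 0 0 0; 0 0 0.006 0 0 0 0; 0 0 0.005 0 0 0 0; 0 0 0.004 0 0 0 0; 0 0 0.003 0 0 0 0; 0 0 0.002 0 0 0 0; 0 0 0.001 0 0 0 0; 0 0 0 0 0 0 0")

```text
t: 29.2
eef_pos: [543.0, 285.4, 3.8]
eef_rot: [0.994, 0.109, 0.0, 0.0]
ft_force: [-0.2, 0.1, -1.4]
width: 41.9
```

```bash
python3 go.py 544 286 1.5 12.5; python3 look.py v6 145 230 160 310 50
```

```text
t 29.2 pos [543.  285.4   3.8] yaw 12.51 tilt 0.00 F [-0.2  0.1 -1.4] w 41.9 q [-0.36  0.61 -0.27  1.83  0.23  0.73 -2.1 ]
tool shift mm [ 1.2 -0.4  2.3]
az rad (neg=+yaw) 0.0001009247419528468
TCP [543.1 285.5   4.1] w 41.7 F [ 0.8 -0.7 -2.2] expected px top/side in crop: [[200.0, 195.0], [163.0, 328.0]] scale 4.0
```

View pics/v6.png

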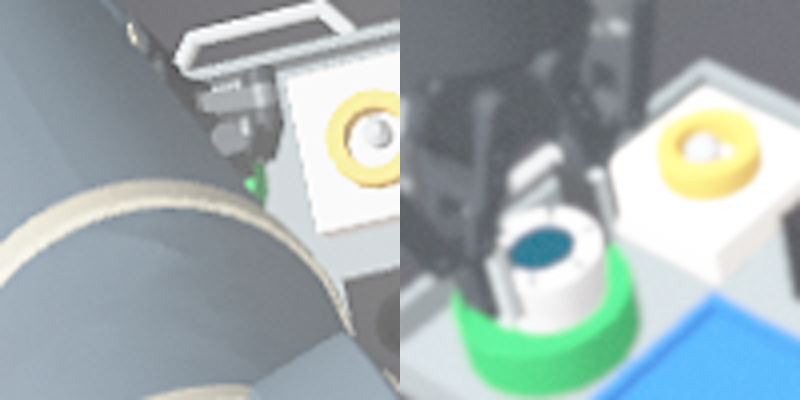

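Request:
arm_command(plan="0 0 0.001 0 0 0 0; 0 0 0.001 0 0 0 0; 0 0 0.0005 0 0 0 0; 0 0 0 0 0 0 0; 0 0 0 0 0 0 0; 0 0 0 0 0 0 0; 0 0 0 0 0 0 0; 0 0 0 0 0 0 0")

```text
t: 30.1
eef_pos: [543.0, 285.4, 1.6]
eef_rot: [0.994, 0.109, 0.0, 0.0]
ft_force: [-1.5, -0.8, 3.4]
width: 41.7
```

Light contact at rep 1.6. I'll open to 58 mm and lift.

Request:
arm_command(plan="0 0 0 0 0 0 0.058; 0 0 0 0 0 0 0.058; 0 0 0 0 0 0 0.058; 0 0 0 0 0 0 0.058; 0 0 -0.01 0 0 0 0.058; 0 0 -0.02 0 0 0 0.058; 0 0 -0.03 0 0 0 0.058; 0 0 -0.04 0 0 0 0.06")

```text
t: 30.9
eef_pos: [541.9, 284.7, 101.7]
eef_rot: [0.994, 0.109, -0.001, 0.001]
ft_force: [-0.0, -0.1, -0.0]
width: 60.0
```

```bash
python3 go.py 482.4 -186.3 100 43.5; python3 look.py v7 145 230 160 310 50
```

```text
t 30.9 pos [541.9 284.7 101.7] yaw 12.52 tilt 0.17 F [-0.  -0.1 -0. ] w 60.0 q [-0.33  0.49 -0.3   1.77  0.18  0.91 -2.06]
tool shift mm [-160.2  446.9    2.5]
az rad (neg=+yaw) -0.5406841384543232
TCP [546.6 288.  108. ] w 59.9 F [0.7 0.6 0.5] expected px top/side in crop: [[128.0, 135.0], [97.0, 126.0]] scale 4.0
```

View pics/v7.png

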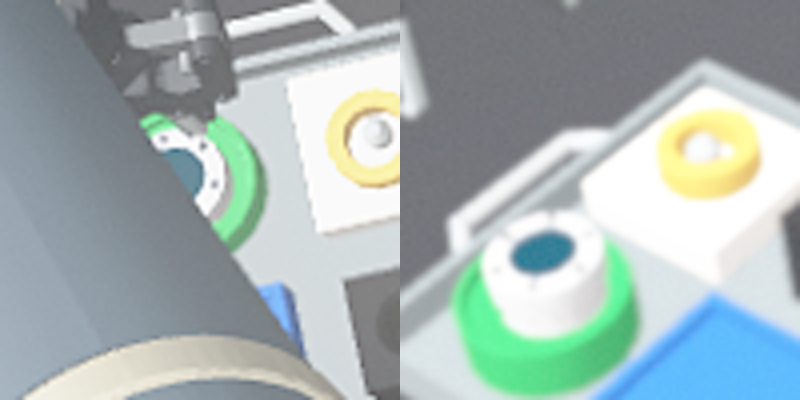

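The viewport sits flat in the green nest. Next is the sample box.

Request:
arm_command(plan="-0.012 0.032 0 0 0 0 0.06; -0.013 0.038 0 0 0 0 0.06; -0.014 0.038 0 0 0 0 0.06; -0.014 0.038 0 0 0 0 0.06; -0.014 0.038 0 0 0 0 0.06; -0.014 0.038 0 0 0 0 0.06; -0.014 0.038 0 0 0 0 0.06; -0.014 0.038 0 0 0 0 0.06")

```text
t: 31.8
eef_pos: [500.7, -30.7, 101.8]
eef_rot: [0.994, 0.109, 0.0, 0.0]
ft_force: [0.7, -0.6, 0.2]
width: 59.6
```

Request:
arm_command(plan="-0.014 0.038 0 0 0 0 0.06; -0.014 0.038 0 0 0 0 0.06; -0.014 0.038 0 0 0 0 0.06; -0.009 0.034 0 0 0 -0.1 0.06; 0 0 0 0 0 -0.14 0.06; 0 0 0 0 0 -0.14 0.06; 0 0 0 0 0 -0.12 0.06; 0 0 0 0 0 -0.04 0.06")

```text
t: 32.6
eef_pos: [483.3, -184.8, 101.7]
eef_rot: [0.928, 0.371, 0.0, 0.0]
ft_force: [0.1, -0.3, 0.1]
width: 60.2
```

```bash
python3 go.py 482.4 -186.3 20 43.5
```

```text
t 32.6 pos [ 483.3 -184.8  101.7] yaw 43.60 tilt 0.03 F [ 0.1 -0.3  0.1] w 60.2 q [ 0.53  0.35 -0.3   1.99  0.14  0.82 -0.66]
tool shift mm [-1.7  0.5 81.7]
az rad (neg=+yaw) 0.0017260199383718083
```

Request:
arm_command(plan="0 0 0.02 0 0 0 0.06; 0 0 0.03 0 0 0 0.06; 0 0 0.02 0 0 0 0.06; 0 0 0.01 0 0 0 0.06; 0 0 0 0 0 0 0.06; 0 0 0 0 0 0 0.06; 0 0 0 0 0 0 0.06; 0 0 0 0 0 0 0.06")

```text
t: 33.4
eef_pos: [484.1, -185.0, 22.4]
eef_rot: [0.929, 0.37, 0.001, 0.001]
ft_force: [-0.7, -0.7, -0.2]
width: 60.1
```

```bash
python3 go.py 482.4 -186.3 -23 43.5;python3 look.py b1 410 257 376 220 40
```

```text
t 33.4 pos [ 484.1 -185.    22.4] yaw 43.44 tilt 0.12 F [-0.7 -0.7 -0.2] w 60.1 q [ 0.5   0.47 -0.27  2.05  0.2   0.65 -0.72]
tool shift mm [-2.2 -0.3 45.4]
az rad (neg=+yaw) -0.0010336360680102972
TCP [ 483.8 -184.9   22.1] w 60.1 F [-0.5  0.5 -0.7] expected px top/side in crop: [[194.0, 194.0], [197.0, 239.0]] scale 5.0
```

View pics/b1.png

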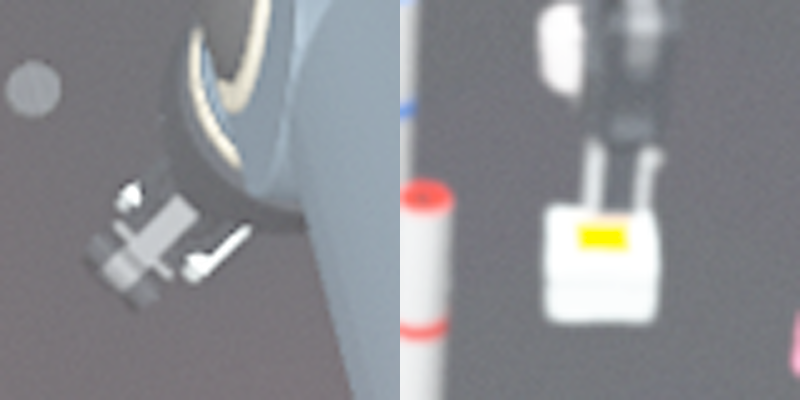

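```bash
python3 - <<'E'
from h import *
c=np.array([376-40,220-40])
for p in ([482.4,-186.3,25],[482.4,-186.3,57],[482.4-22,-186.3+23,57],[482.4-25,-186.3+27,57],[484-22,-185+23,57],[482.4-22+5*.725,-186.3+23+5*.69,57]): print(p,((px("side",p)[0]-c)*5).round(), )
E
```

```text
[482.4, -186.3, 25] [203. 233.]
[482.4, -186.3, 57] [209. 164.]
[460.4, -163.3, 57] [216. 210.]
[457.4, -159.3, 57] [215. 217.]
[462, -162, 57] [210. 210.]
[464.025, -159.85000000000002, 57] [203. 210.]
```

Request:
arm_command(plan="0.002 0 0.01 0 0 0 0.06; 0 0 0.01 0 0 0 0.06; 0 0 0.01 0 0 0 0.06; 0 0 0.008 0 0 0 0.06; 0 0 0.005 0 0 0 0.06; 0 0 0.002 0 0 0 0.06; 0 0 0 0 0 0 0.06; 0 0 0 0 0 0 0.06")

```text
t: 34.3
eef_pos: [485.1, -183.4, -23.4]
eef_rot: [0.929, 0.37, 0.0, 0.0]
ft_force: [0.1, 0.9, 0.5]
width: 60.1
```

Request:
arm_command(plan="0 0 0 0 0 0 0.05; 0 0 0 0 0 0 0.045; 0 0 0 0 0 0 0.04; 0 0 0 0 0 0 0.02; 0 0 0 0 0 0 0; 0 0 0 0 0 0 0; 0 0 0 0 0 0 0; 0 0 0 0 0 0 0")

```text
t: 35.1
eef_pos: [485.3, -183.5, -22.9]
eef_rot: [0.929, 0.37, 0.0, 0.0]
ft_force: [-1.3, 0.2, 5.6]
width: 38.7
```

```bash
python3 go.py 482.4 -186.3 -23 43.5;python3 look.py b2 410 257 376 220 40
```

```text
t 35.1 pos [ 485.3 -183.5  -22.9] yaw 43.44 tilt 0.07 F [-1.3  0.2  5.6] w 38.7 q [ 0.47  0.54 -0.24  2.07  0.24  0.56 -0.75]
tool shift mm [-4.   0.   0.1]
az rad (neg=+yaw) -0.0010109545423983965
TCP [ 485.2 -183.5  -22.9] w 38.8 F [-1.3 -1.   4.2] expected px top/side in crop: [[171.0, 210.0], [184.0, 330.0]] scale 5.0
```

View pics/b2.png

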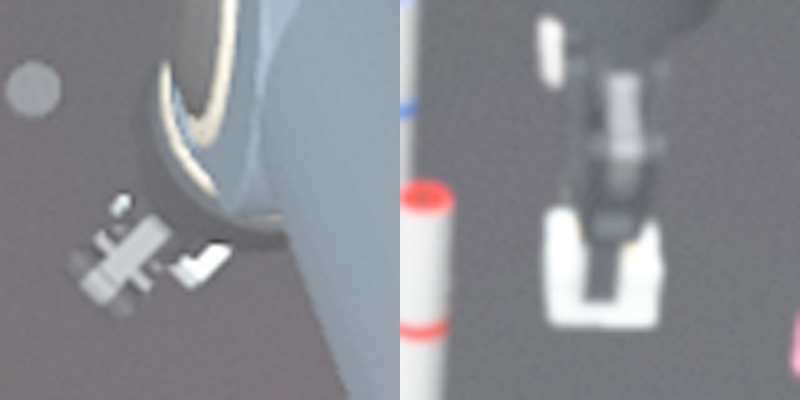

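Request:
arm_command(plan="0 0 -0.005 0 0 0 0; 0 0 -0.01 0 0 0 0; 0 0 -0.02 0 0 0 0; 0 0 -0.03 0 0 0 0; 0 0 -0.03 0 0 0.1 0; 0 0 -0.03 0 0 0.14 0; 0 0 0 0 0 0.14 0; 0 0 0 0 0 0.14 0")

```text
t: 36.0
eef_pos: [485.5, -183.5, 103.4]
eef_rot: [0.993, 0.116, 0.001, 0.001]
ft_force: [-0.4, 0.6, -1.7]
width: 38.9
```

```bash
python3 go.py 456.6 266.5 100 12.5
```

```text
t 36.0 pos [ 485.5 -183.5  103.4] yaw 13.32 tilt 0.18 F [-0.4  0.6 -1.7] w 38.9 q [ 0.43  0.34 -0.19  2.    0.08  0.81 -1.14]
tool shift mm [  75.6 -444.5    2.9]
az rad (neg=+yaw) 0.014345043059258485
```

Request:
arm_command(plan="0.005 -0.03 0 0 0 0.015 0; 0.006 -0.036 0 0 0 0 0; 0.0065 -0.038 0 0 0 0 0; 0.0065 -0.038 0 0 0 0 0; 0.0065 -0.038 0 0 0 0 0; 0.0065 -0.038 0 0 0 0 0; 0.0065 -0.038 0 0 0 0 0; 0.0065 -0.038 0 0 0 0 0")

```text
t: 36.8
eef_pos: [467.6, 115.9, 102.1]
eef_rot: [0.994, 0.111, 0.0, 0.0]
ft_force: [0.2, 0.9, -0.4]
width: 38.7
```

```bash
python3 go.py 456.6 266.5 60 12.5
```

```text
t 36.8 pos [467.6 115.9 102.1] yaw 12.80 tilt 0.04 F [ 0.2  0.9 -0.4] w 38.7 q [-0.06  0.3  -0.32  2.07  0.13  0.79 -1.8 ]
tool shift mm [  22.6 -149.3   42.1]
az rad (neg=+yaw) 0.005152287422777848
```

Request:
arm_command(plan="0.006 -0.036 0 0 0 0 0; 0.006 -0.036 0 0 0 0 0; 0.006 -0.033 0 0 0 0 0; 0.004 -0.025 0 0 0 0 0; 0.002 -0.014 0.005 0 0 0 0; 0 0 0.015 0 0 0 0; 0 0 0.015 0 0 0 0; 0 0 0 0 0 0 0")

```text
t: 37.6
eef_pos: [458.0, 259.3, 65.2]
eef_rot: [0.994, 0.112, -0.002, 0.001]
ft_force: [0.6, -0.1, -1.0]
width: 38.5
```

```bash
python3 look.py b3 150 265 195 350 50;python3 go.py 458 266.5 30 12.5
```

```text
TCP [459.5 260.1  66.8] w 38.6 F [ 0.7 -0.3 -0.5] expected px top/side in crop: [[193.0, 218.0], [176.0, 135.0]] scale 4.0
t 37.7 pos [459.5 260.1  66.8] yaw 12.80 tilt 0.01 F [ 0.7 -0.3 -0.5] w 38.6 q [-0.32  0.42 -0.34  1.99  0.2   0.76 -2.13]
tool shift mm [-0.  -6.5 36.8]
az rad (neg=+yaw) 0.005150740066115898
```

View pics/b3.png

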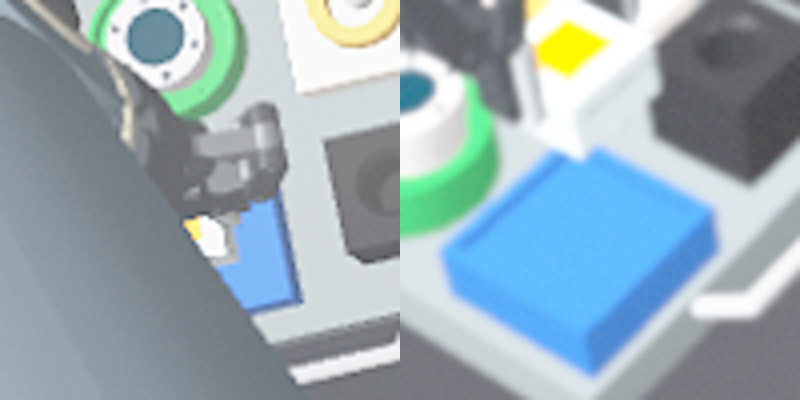

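Request:
arm_command(plan="0 -0.006 0.008 0 0 0 0; 0 0 0.01 0 0 0 0; 0 0 0.01 0 0 0 0; 0 0 0.008 0 0 0 0; 0 0 0 0 0 0 0; 0 0 0 0 0 0 0; 0 0 0 0 0 0 0; 0 0 0 0 0 0 0")

```text
t: 38.5
eef_pos: [458.5, 266.2, 30.8]
eef_rot: [0.994, 0.111, 0.0, -0.0]
ft_force: [0.5, -0.6, 0.7]
width: 38.6
```

```bash
python3 look.py b4 150 265 195 350 50;python3 go.py 458 266.5 2.1 12.5; sed 's/circ(/circ(/' /dev/null; python3 - <<'E'
from h import *
import runpy
a=np.radians(12.5)
def sq(x,y,z,h):
    p=np.array([[1,1],[-1,1],[-1,-1],[1,-1],[1,1]])*h; R=np.array([[np.cos(a),-np.sin(a)],[np.sin(a),np.cos(a)]]);p=p@R.T
    return np.c_[p[:,0]+x,p[:,1]+y,np.full(5,z)]
im=cv2.imread("pics/b4_side.png"); b=cv2.resize(im[300:400,145:245],None,fx=6,fy=6,interpolation=cv2.INTER_CUBIC)
for s in (sq(456.6,266.5,30,35),sq(456.6,266.5,30,30),sq(456.6,266.5,53,20),sq(456.6,266.5,78,20)):
    q=((px("side",s)+[0,3]-[145,300]+.5)*6).astype(int); cv2.polylines(b,[q.reshape(-1,1,2)],False,(255,0,255),1,cv2.LINE_AA)
cv2.imwrite("pics/b4o.png",b)
E
```

```text
TCP [458.4 266.1  30.7] w 39.0 F [-0.5 -0.2 -0.4] expected px top/side in crop: [[201.0, 233.0], [178.0, 215.0]] scale 4.0
t 38.6 pos [458.4 266.1  30.7] yaw 12.79 tilt 0.04 F [-0.5 -0.2 -0.4] w 39.0 q [-0.35  0.47 -0.32  2.01  0.23  0.69 -2.17]
tool shift mm [-0.3 -0.5 28.6]
az rad (neg=+yaw) 0.004990054615975991
```

View pics/b4o.png

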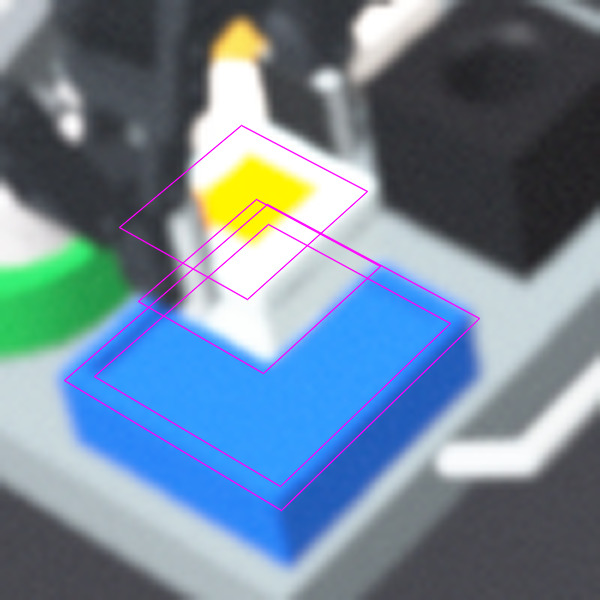

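Request:
arm_command(plan="-0.001 -0.002 0.006 0 0 0 0; 0 0 0.006 0 0 0 0; 0 0 0.005 0 0 0 0; 0 0 0.004 0 0 0 0; 0 0 0.003 0 0 0 0; 0 0 0.002 0 0 0 0; 0 0 0 0 0 0 0; 0 0 0 0 0 0 0")

```text
t: 39.4
eef_pos: [456.8, 267.8, 4.5]
eef_rot: [0.994, 0.111, 0.0, -0.0]
ft_force: [-0.4, 0.1, -0.7]
width: 38.7
```

Request:
arm_command(plan="0 0 0.001 0 0 0 0; 0 0 0.001 0 0 0 0; 0 0 0 0 0 0 0; 0 0 0 0 0 0 0; 0 0 0 0 0 0 0; 0 0 0 0 0 0 0; 0 0 0 0 0 0 0; 0 0 0 0 0 0 0")

```text
t: 40.2
eef_pos: [456.7, 267.7, 2.4]
eef_rot: [0.994, 0.111, 0.0, 0.0]
ft_force: [-0.3, 0.3, -0.5]
width: 38.4
```

Request:
arm_command(plan="0 0 0.001 0 0 0 0; 0 0 0 0 0 0 0; 0 0 0 0 0 0 0; 0 0 0 0 0 0 0; 0 0 0 0 0 0 0; 0 0 0 0 0 0 0; 0 0 0 0 0 0 0; 0 0 0 0 0 0 0")

```text
t: 41.0
eef_pos: [456.8, 267.8, 2.1]
eef_rot: [0.994, 0.111, 0.0, 0.0]
ft_force: [-1.5, -0.5, 6.6]
width: 38.8
```

Contact at 6.6 N. I'll release and lift.

Request:
arm_command(plan="0 0 0 0 0 0 0.054; 0 0 0 0 0 0 0.054; 0 0 0 0 0 0 0.054; 0 0 0 0 0 0 0.054; 0 0 -0.01 0 0 0 0.054; 0 0 -0.02 0 0 0 0.054; 0 0 -0.03 0 0 0 0.054; 0 0 -0.03 0 0 0 0.05")

```text
t: 41.8
eef_pos: [456.5, 267.7, 92.7]
eef_rot: [0.994, 0.111, -0.0, 0.0]
ft_force: [0.5, 0.8, 0.5]
width: 49.9
```

```bash
python3 look.py b5 150 265 195 350 50;python3 go.py 481.4 -76.3 130 12.5
```

```text
TCP [459.4 269.8  96. ] w 50.2 F [ 0.1  0.9 -0.9] expected px top/side in crop: [[152.0, 209.0], [140.0, 89.0]] scale 4.0
t 41.9 pos [459.4 269.8  96. ] yaw 12.79 tilt 0.51 F [ 0.1  0.9 -0.9] w 50.2 q [-0.32  0.38 -0.36  1.97  0.18  0.82 -2.13]
tool shift mm [-54.9 342.3 -35.4]
az rad (neg=+yaw) 0.0050648657908095255
```

View pics/b5.png

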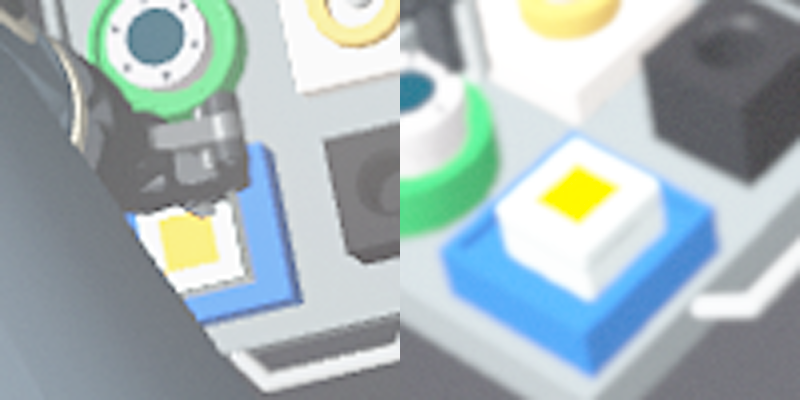

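The box is flat in the blue nest. Last is the red post.

Request:
arm_command(plan="-0.005 0.032 -0.02 0 0 0 0.06; -0.006 0.037 -0.015 0 0 0 0.06; -0.006 0.038 0 0 0 0 0.06; -0.006 0.038 0 0 0 0 0.06; -0.006 0.038 0 0 0 0 0.06; -0.006 0.038 0 0 0 0 0.06; -0.006 0.038 0 0 0 0 0.06; -0.006 0.038 0 0 0 0 0.06")

```text
t: 42.7
eef_pos: [476.3, -33.8, 126.4]
eef_rot: [0.994, 0.111, -0.0, 0.0]
ft_force: [1.4, 0.2, -0.2]
width: 59.9
```

```bash
python3 go.py 483 -76.3 130 12.5
```

```text
t 42.7 pos [476.3 -33.8 126.4] yaw 12.80 tilt 0.01 F [ 1.4  0.2 -0.2] w 59.9 q [ 0.19  0.25 -0.24  2.06  0.08  0.84 -1.44]
tool shift mm [-2.8 42.9 -3.6]
az rad (neg=+yaw) 0.00525438384306457
```

Request:
arm_command(plan="-0.001 0.02 0 0 0 0.005 0.06; -0.001 0.015 0 0 0 0 0.06; 0 0.006 0 0 0 0 0.06; 0 0 0.01 0 0 0 0.06; 0 0 0.01 0 0 0 0.06; 0 0 0 0 0 0 0.06; 0 0 0 0 0 0 0.06; 0 0 0 0 0 0 0.06")

```text
t: 43.5
eef_pos: [483.8, -72.1, 106.4]
eef_rot: [0.994, 0.11, 0.0, -0.0]
ft_force: [-0.9, -0.1, -0.5]
width: 59.7
```

```bash
python3 go.py 483 -76.3 80 12.5; python3 look.py p1 350 250 340 220 50
```

```text
t 43.5 pos [483.8 -72.1 106.4] yaw 12.57 tilt 0.01 F [-0.9 -0.1 -0.5] w 59.7 q [ 0.25  0.29 -0.22  2.05  0.09  0.8  -1.37]
tool shift mm [-1.7  3.9 26.4]
az rad (neg=+yaw) 0.0012968045428054314
TCP [484.  -72.4 106.7] w 59.8 F [ 0.6 -0.3  0.6] expected px top/side in crop: [[191.0, 193.0], [193.0, 173.0]] scale 4.0
```

View pics/p1.png

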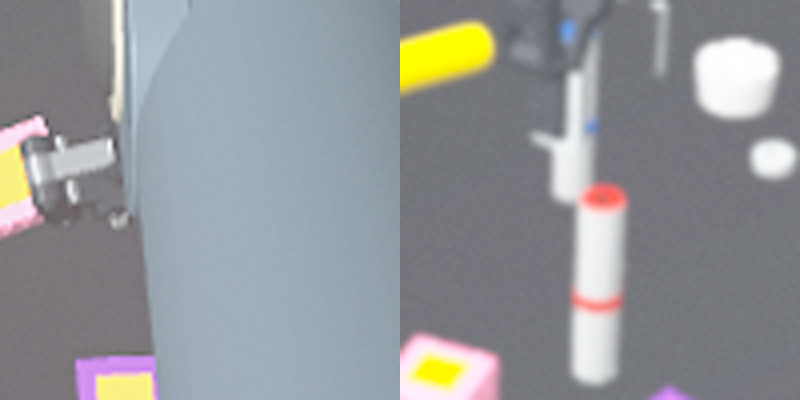

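```bash
python3 - <<'E'
from h import *
c=np.array([290,170])
f=lambda p:((px("side",p)[0]-c)*4).round()
print(f([481.4,-76.3,95]),f([481.4,-76.3,143]),f([484,-72.4,143]),f([481.4,-72.4,143]))
ty=np.array([.2164,-.976,0])
for s in(-30,30): print(f(np.array([481.4,-76.3,143])+s*ty))
E
```

```text
[202. 194.] [206. 100.] [196. 101.] [200. 103.]
[170. 131.]
[241.  71.]
```

Request:
arm_command(plan="0.0015 0.002 0.01 0 0 0 0.06; 0 0 0.01 0 0 0 0.06; 0 0 0 0 0 0 0.06; 0 0 0 0 0 0 0.06; 0 0 0 0 0 0 0.06; 0 0 0 0 0 0 0.06; 0 0 0 0 0 0 0.06; 0 0 0 0 0 0 0.06")

```text
t: 44.4
eef_pos: [485.7, -74.4, 86.6]
eef_rot: [0.994, 0.109, 0.0, 0.0]
ft_force: [0.5, -0.4, -0.3]
width: 60.0
```

```bash
python3 look.py p2 350 250 340 220 50;python3 - <<'E'
from h import *
c=np.array([290,170]);z=float(bot.get_obs()["eef_pos"][2])+36
f=lambda p:((px("side",p)[0]-c)*4).round()
ty=np.array([.2164,-.976,0])
for s in(-30,0,30): print(f(np.array([481.4,-76.3,z])+s*ty))
E
```

```text
TCP [485.7 -74.4  86.6] w 59.9 F [-0.3 -0.4  1. ] expected px top/side in crop: [[192.0, 197.0], [191.0, 208.0]] scale 4.0
[169. 172.]
[205. 141.]
[238. 111.]
```

View pics/p2.png

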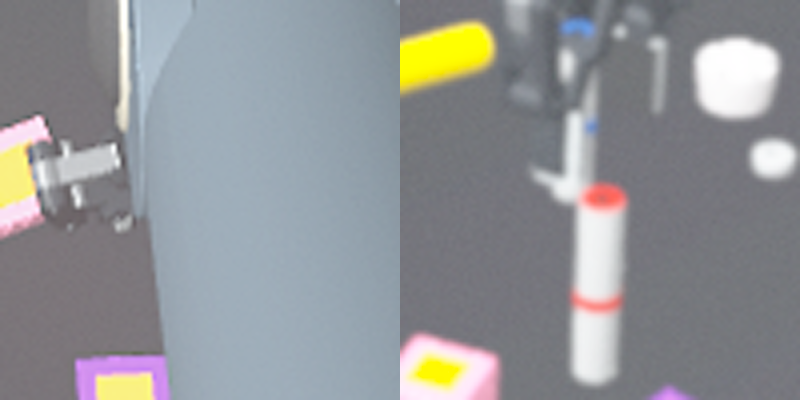

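Request:
arm_command(plan="0 0 0.01 0 0 0 0.06; 0 0 0.012 0 0 0 0.06; 0 0 0.012 0 0 0 0.06; 0 0 0.012 0 0 0 0.06; 0 0 0.01 0 0 0 0.06; 0 0 0.008 0 0 0 0.06; 0 0 0 0 0 0 0.06; 0 0 0 0 0 0 0.06")

```text
t: 45.3
eef_pos: [485.7, -74.3, 22.3]
eef_rot: [0.994, 0.109, -0.0, -0.0]
ft_force: [0.8, -0.1, 0.2]
width: 59.8
```

```bash
python3 look.py p3 350 250 340 220 50
```

```text
TCP [486.1 -74.4  22.8] w 60.2 F [ 0.4  0.  -0.2] expected px top/side in crop: [[184.0, 221.0], [186.0, 322.0]] scale 4.0
```

View pics/p3.png

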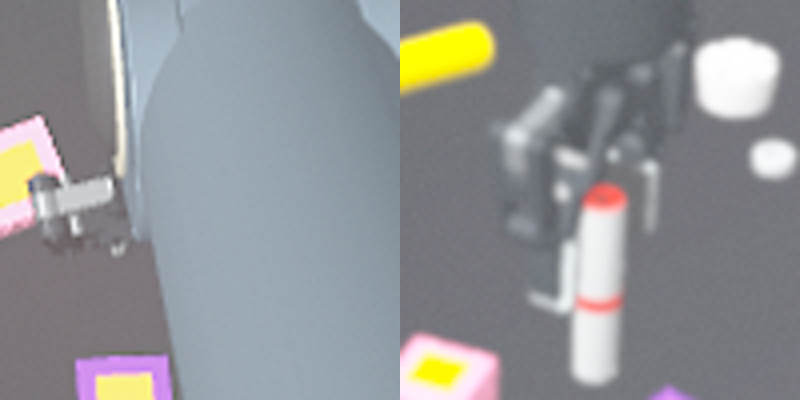

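Request:
arm_command(plan="0 0 0 0 0 0 0.05; 0 0 0 0 0 0 0.04; 0 0 0 0 0 0 0.032; 0 0 0 0 0 0 0.026; 0 0 0 0 0 0 0.02; 0 0 0 0 0 0 0.012; 0 0 0 0 0 0 0; 0 0 0 0 0 0 0")

```text
t: 46.2
eef_pos: [485.8, -74.6, 22.6]
eef_rot: [0.994, 0.109, 0.0, 0.0]
ft_force: [-0.2, -2.3, 3.2]
width: 18.8
```

Request:
arm_command(plan="0 0 0 0 0 0 0; 0 0 -0.005 0 0 0 0; 0 0 -0.01 0 0 0 0; 0 0 -0.02 0 0 0 0; 0 0 -0.02 0 0 0 0; 0 0 -0.02 0 0 0 0; 0 0 0 0 0 0 0; 0 0 0 0 0 0 0")

```text
t: 47.0
eef_pos: [485.5, -74.2, 97.6]
eef_rot: [0.994, 0.109, 0.0, 0.0]
ft_force: [-0.1, -0.1, -2.3]
width: 18.6
```

```bash
python3 look.py p4 350 250 340 190 50;python3 go.py 477 180 100 12.5
```

```text
TCP [484.7 -74.2  96.5] w 18.4 F [-0.7  0.1 -2. ] expected px top/side in crop: [[194.0, 195.0], [194.0, 310.0]] scale 4.0
t 47.1 pos [484.7 -74.2  96.5] yaw 12.52 tilt 0.11 F [-0.7  0.1 -2. ] w 18.4 q [ 0.25  0.31 -0.22  2.06  0.09  0.79 -1.38]
tool shift mm [  47.6 -249.8   -3.4]
az rad (neg=+yaw) 0.0002694348179583206
```

View pics/p4.png

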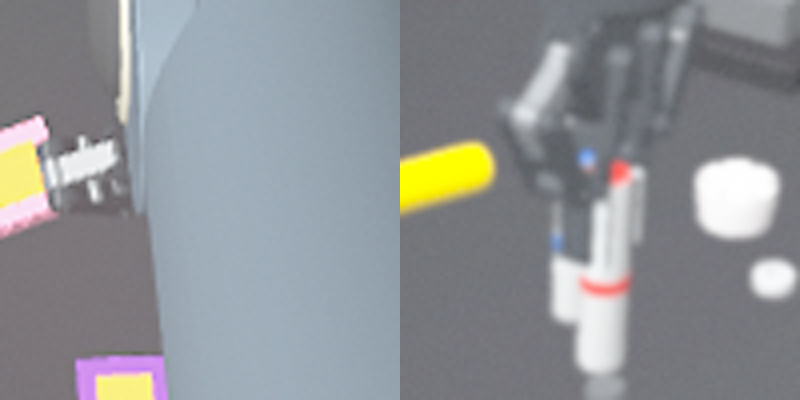

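```bash
python3 go.py 481.4 181.7 97 12.5
```

```text
t 47.1 pos [484.7 -74.2  96.5] yaw 12.52 tilt 0.11 F [-0.7  0.1 -2. ] w 18.4 q [ 0.25  0.31 -0.22  2.06  0.09  0.79 -1.38]
tool shift mm [  52.3 -250.5   -0.4]
az rad (neg=+yaw) 0.0002694348179583206
```

Request:
arm_command(plan="0.006 -0.03 0 0 0 0 0; 0.008 -0.038 0 0 0 0 0; 0.008 -0.038 0 0 0 0 0; 0.008 -0.038 0 0 0 0 0; 0.008 -0.038 0 0 0 0 0; 0.008 -0.034 0 0 0 0 0; 0.005 -0.024 0 0 0 0 0; 0.0015 -0.01 0 0 0 0 0")

```text
t: 47.9
eef_pos: [481.6, 184.1, 96.4]
eef_rot: [0.994, 0.111, -0.001, -0.0]
ft_force: [-1.0, 0.3, -0.8]
width: 19.0
```

Request:
arm_command(plan="0 0 0 0 0 0 0; 0 0 0 0 0 0 0; 0 0 0 0 0 0 0; 0 0 0 0 0 0 0; 0 0 0 0 0 0 0; 0 0 0 0 0 0 0; 0 0 0 0 0 0 0; 0 0 0 0 0 0 0")

```text
t: 48.7
eef_pos: [482.7, 181.0, 97.5]
eef_rot: [0.994, 0.109, 0.0, 0.0]
ft_force: [-0.5, 0.0, -1.7]
width: 18.7
```

```bash
python3 go.py 481.4 181.7 97 12.5; python3 look.py p5 200 260 230 310 40
```

```text
t 48.7 pos [482.7 181.   97.5] yaw 12.50 tilt 0.01 F [-0.5  0.  -1.7] w 18.7 q [-0.19  0.35 -0.31  2.    0.14  0.81 -1.93]
tool shift mm [-1.2 -1.   0.5]
az rad (neg=+yaw) 5.022489237392091e-05
TCP [482.7 181.1  97.4] w 18.8 F [ 0.2 -0.5 -1.7] expected px top/side in crop: [[158.0, 161.0], [159.0, 69.0]] scale 5.0
```

View pics/p5.png

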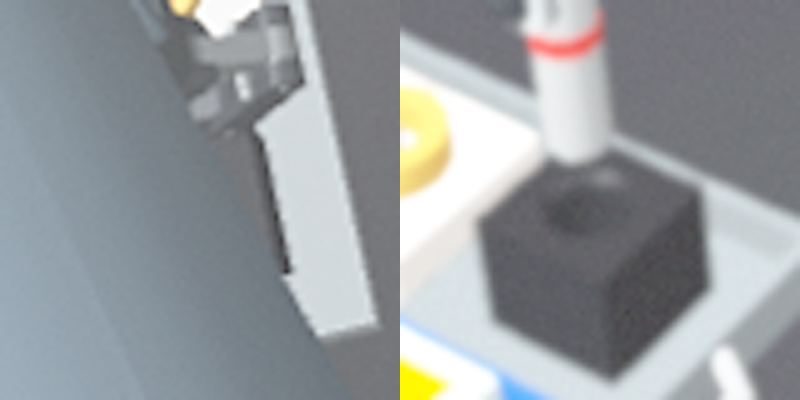

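```bash
python3 - <<'E'
from h import *
c=np.array([190,270]);f=lambda p:((px("side",p)[0]-c)*5).round(1)
for x,y in ((477,180),(482,180),(477,185)): print([f([x,y,z]) for z in (50,75,115,122)])
E
python3 - <<'E'
import cv2
im=cv2.imread("pics/p5_side.png"); b=cv2.resize(im[265:330,205:265],None,fx=9,fy=9,interpolation=cv2.INTER_CUBIC)
import numpy as np
b=np.clip((b/255.)**.5*255,0,255).astype(np.uint8)
cv2.imwrite("pics/p5z.png",b)
E
```

```text
[array([189.4, 194.1]), array([181.5, 133.3]), array([168.2,  30.7]), array([165.8,  12.1])]
[array([179.5, 186.1]), array([171.3, 125.3]), array([157.8,  22.9]), array([155.3,   4.2])]
[array([176.4, 202. ]), array([168.1, 141.1]), array([154.3,  38.5]), array([151.8,  19.8])]
```

View pics/p5z.png

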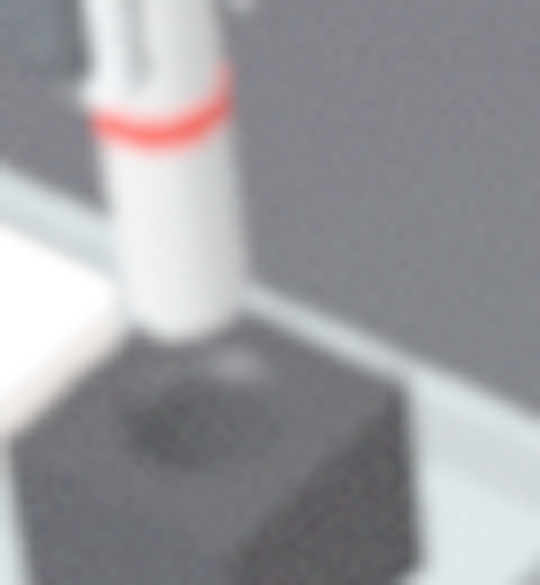

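Request:
arm_command(plan="-0.002 0 0.005 0 0 0 0; 0 0 0.008 0 0 0 0; 0 0 0.005 0 0 0 0; 0 0 0.002 0 0 0 0; 0 0 0 0 0 0 0; 0 0 0 0 0 0 0; 0 0 0 0 0 0 0; 0 0 0 0 0 0 0")

```text
t: 49.6
eef_pos: [480.9, 180.7, 77.6]
eef_rot: [0.994, 0.109, 0.0, -0.0]
ft_force: [0.2, 0.4, -1.5]
width: 18.3
```

```bash
python3 look.py p6 200 260 230 310 40; python3 - <<'E'
import cv2
im=cv2.imread("pics/p6_side.png"); b=cv2.resize(im[265:330,205:265],None,fx=9,fy=9,interpolation=cv2.INTER_CUBIC)
import numpy as np
b=np.clip((b/255.)**.5*255,0,255).astype(np.uint8)
cv2.imwrite("pics/p6z.png",b)
E
```

```text
TCP [480.9 180.7  77.6] w 18.4 F [ 0.2  0.9 -1.7] expected px top/side in crop: [[171.0, 177.0], [171.0, 122.0]] scale 5.0
```

View pics/p6z.png

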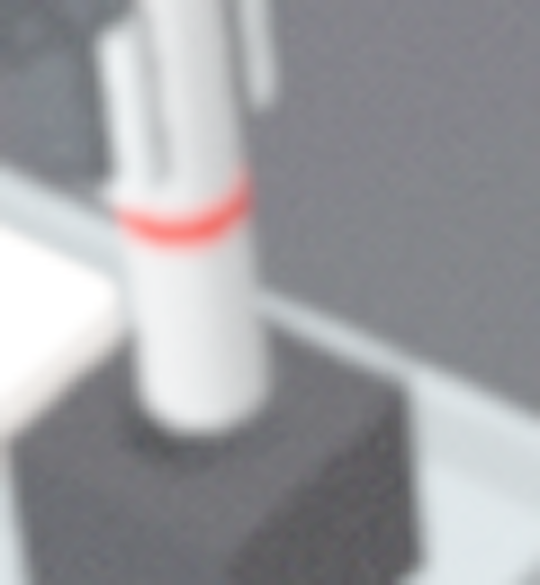

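Request:
arm_command(plan="0 0 0.002 0 0 0 0; 0 0 0.002 0 0 0 0; 0 0 0.002 0 0 0 0; 0 0 0.002 0 0 0 0; 0 0 0.002 0 0 0 0; 0 0 0.002 0 0 0 0; 0 0 0 0 0 0 0; 0 0 0 0 0 0 0")

```text
t: 50.5
eef_pos: [480.8, 180.7, 65.3]
eef_rot: [0.994, 0.109, -0.0, 0.0]
ft_force: [0.1, -0.3, -1.9]
width: 18.6
```

Request:
arm_command(plan="0 0 0.003 0 0 0 0; 0 0 0.003 0 0 0 0; 0 0 0.003 0 0 0 0; 0 0 0.003 0 0 0 0; 0 0 0.002 0 0 0 0; 0 0 0.001 0 0 0 0; 0 0 0 0 0 0 0; 0 0 0 0 0 0 0")

```text
t: 51.3
eef_pos: [480.9, 180.7, 50.5]
eef_rot: [0.994, 0.109, 0.0, -0.0]
ft_force: [-0.1, 0.4, -0.9]
width: 18.8
```

Request:
arm_command(plan="0 0 0.003 0 0 0 0; 0 0 0.003 0 0 0 0; 0 0 0.003 0 0 0 0; 0 0 0.002 0 0 0 0; 0 0 0.002 0 0 0 0; 0 0 0.001 0 0 0 0; 0 0 0 0 0 0 0; 0 0 0 0 0 0 0")

```text
t: 52.1
eef_pos: [480.8, 180.7, 36.4]
eef_rot: [0.994, 0.109, 0.0, 0.0]
ft_force: [-0.2, -0.2, -2.7]
width: 19.1
```

Request:
arm_command(plan="0 0 0.001 0 0 0 0; 0 0 0.001 0 0 0 0; 0 0 0.001 0 0 0 0; 0 0 0 0 0 0 0; 0 0 0 0 0 0 0; 0 0 0 0 0 0 0; 0 0 0 0 0 0 0; 0 0 0 0 0 0 0")

```text
t: 52.9
eef_pos: [480.8, 180.7, 33.4]
eef_rot: [0.994, 0.109, 0.0, 0.0]
ft_force: [-0.6, 0.0, -1.5]
width: 18.7
```

Request:
arm_command(plan="0 0 0.001 0 0 0 0; 0 0 0 0 0 0 0; 0 0 0 0 0 0 0; 0 0 0 0 0 0 0; 0 0 0 0 0 0 0; 0 0 0 0 0 0 0; 0 0 0 0 0 0 0; 0 0 0 0 0 0 0")

```text
t: 53.7
eef_pos: [481.0, 180.7, 32.6]
eef_rot: [0.994, 0.109, 0.0, -0.0]
ft_force: [-1.1, -1.3, 4.9]
width: 18.5
```

The post has bottomed at rep 32.6, where the bore floor was expected. I'll release and retreat.

Request:
arm_command(plan="0 0 0 0 0 0 0.045; 0 0 0 0 0 0 0.045; 0 0 0 0 0 0 0.045; 0 0 0 0 0 0 0.045; 0 0 -0.01 0 0 0 0.045; 0 0 -0.02 0 0 0 0.045; 0 0 -0.03 0 0 0 0.045; 0 0 -0.04 0 0 0 0.045")

```text
t: 54.5
eef_pos: [479.6, 180.2, 132.9]
eef_rot: [0.994, 0.109, -0.001, 0.0]
ft_force: [0.7, -0.9, 0.6]
width: 44.6
```

Request:
arm_command(plan="0 0.03 0 0 0 0 0.045; 0 0.038 0 0 0 0 0.045; 0 0.04 0 0 0 0 0.045; 0 0.04 0 0 0 0 0.045; 0 0.04 0 0 0 0 0.045; 0 0.04 0 0 0 0 0.045; 0 0.04 0 0 0 0 0.045; 0 0.04 0 0 0 0 0.045")

```text
t: 55.3
eef_pos: [547.8, -121.6, 133.3]
eef_rot: [0.994, 0.109, 0.001, 0.0]
ft_force: [0.5, 0.2, 0.2]
width: 45.2
```

```bash
python3 go.py; python3 - <<'E'
from h import *
for n in ("top","side"): cv2.imwrite(f"pics/f_{n}.png",bot.camera(n)[:,:,::-1])
a=cv2.imread("pics/f_top.png");b=cv2.imread("pics/f_side.png")
a=cv2.resize(a[175:315,105:245],(400,400),interpolation=cv2.INTER_CUBIC);b=cv2.resize(b[255:405,90:290],(400,300),interpolation=cv2.INTER_CUBIC);b=cv2.copyMakeBorder(b,0,100,0,0,cv2.BORDER_CONSTANT)
cv2.imwrite("pics/f.png",np.hstack([a,b]))
E
```

```text
t 55.3 pos [ 547.8 -121.6  133.3] yaw 12.52 tilt 0.06 F [0.5 0.2 0.2] w 45.2 q [ 0.29  0.36 -0.18  1.87  0.08  0.91 -1.28]
```

View pics/f.png

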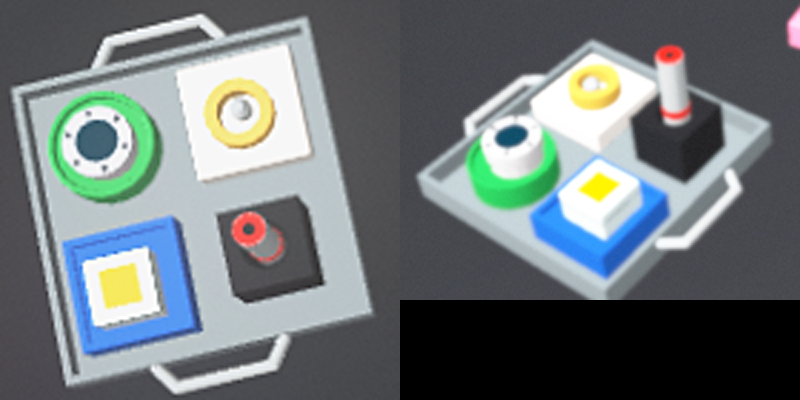

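View pics/f_top.png

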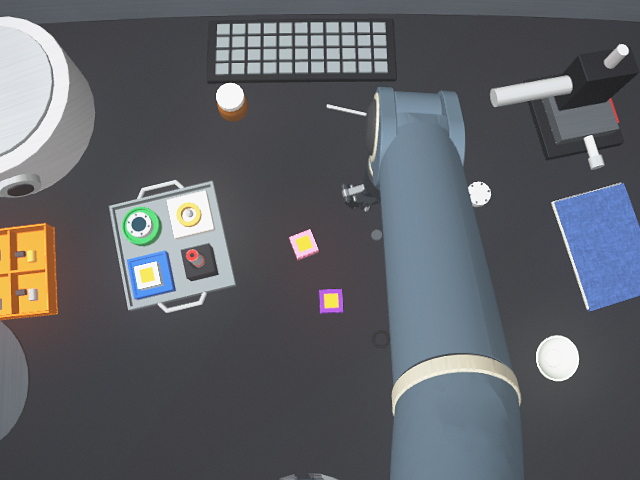

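View pics/f_side.png

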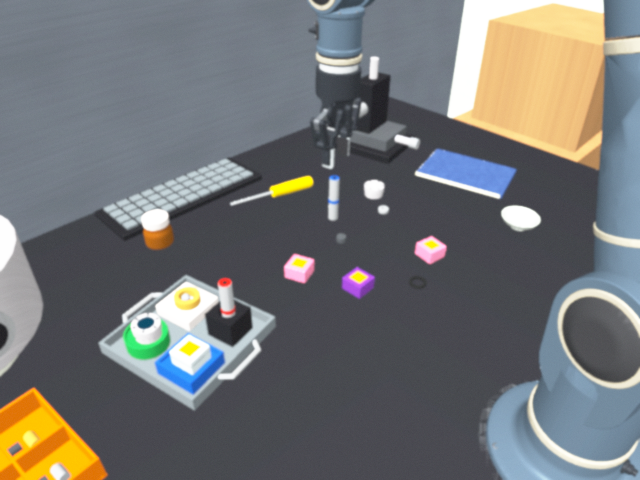

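The caddy is packed. Here is a numerical check on the final top image.

```bash
python3 - <<'E'
from h import *
f=lambda p,z:w("top",[(np.array(p)+.5)/(400/140)-.5+[105,175]],z)[0].round(1)
print("viewport",f((97,141),49),"nest 544,285.5");print("box",f((121.5,284.5),50),"nest 456.6,266.5")
print("ring",f((239,113),41),"pin 564,199");print("post top",f((249,229.5),105),"bore 477,180")
a=cv2.imread("pics/top0.png");b=cv2.imread("pics/f_top.png")
a=cv2.imread("pics/side0.png").astype(int);b=cv2.imread("pics/f_side.png").astype(int)
m=(b[:,:,0]-b[:,:,2]>60); m0=(a[:,:,0]-a[:,:,2]>60)
for q in (m0,m):
    ys,xs=np.nonzero(q[165:225,322:345]); print("blue post blue px mean",xs.mean()+322,ys.mean()+165)
E
```

```text
viewport [542.  284.7  49. ] nest 544,285.5
box [453.9 266.3  50. ] nest 456.6,266.5
ring [559.8 199.5  41. ] pin 564,199
post top [476.9 179.3 105. ] bore 477,180
blue post blue px mean 333.4782608695652 187.59782608695653
blue post blue px mean 333.4468085106383 187.63829787234042
```

```bash
python3 -c "
from rig import bot
bot.close_job(); print(bot.get_obs()['t'])"
```

```text
the job is handed in; nothing more can be done
the job is handed in; nothing more can be done
```

The caddy is packed and the job was handed in at about 55 s of the 115 s allowed. No verdict was reported.

**What I did:**
- The brass ring went over the pin, the viewport (glass up) into the green nest, the sample box into the blue nest, and the red-marked post into the bore.
- I lowered each part until I felt light contact (3 to 7 N) before opening the fingers. The viewport and box were not dropped.

**Last checks, from the final top image against the target positions I measured at the start:**

| Part | Distance from target | Limit |
|---|---|---|
| Red post (at its top face) | about 1 mm | 6 mm |
| Brass ring | about 4 mm | 10 mm |
| Sample box | about 3 mm | 15 mm |
| Viewport | about 2 mm | 13 mm |

- **Seating:** the post bottomed where the bore floor was expected, and its red mark sits at the top of the block. All four parts look flat or upright in both cameras.
- **Look-alikes:** the blue post is unmoved in the side image. The blank flange looks unmoved by eye, but I didn't measure it.

**What disagreed:**
- **Reported height:** it read about 31 mm lower than the real fingertips, so my first try at the ring closed on air above it. I found the offset by touching the table, and contact heights agreed with it for the rest of the job.
- **Sideways position:** the fingertips also sat about 3 to 5 mm from the reported position, and I corrected for that by eye.
- **Side camera:** it was 2 to 4 pixels off from the top camera.
- **Gripper opening:** it read 1 to 3 mm less than the true sizes of the parts.

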